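# Make a carousel tube mixer ready to run: right tubes, gear in mesh, speed set

## Robot

A 6-joint arm with a two-finger parallel gripper is mounted at the origin on a cart in front of the work surface, level with it; the furniture and walls round the work are solid. World frame = base frame: x ahead of the robot, y to its left, z up, the work surface at z = 0. Lengths are in m, angles in rad, forces in N, time in s.
With the tool pointing down it reaches from about 0.35 to 0.85 m from the base axis. Payload 8.1 kg.
Tool frame: the origin (TCP) lies at the very end of the fingers, on their centre line; the grasp point (between the pads) lies 19 mm behind it; z points along the fingers, y is the line along which they close (so a half turn about z gives the same grasp; the last joint's range is limited). The gripper opens to 93 mm and grips with 3 to 60 N. Pads are 15 mm wide; open, the fingers measure 128 mm over their backs; the gripper's body (75 mm by 188 mm) begins 65 mm behind the grasp point.
Start: joints at [1.119, 0.13, 1.488, -0, 1.523, -0.085], TCP at [0.215, 0.56, 0.219] pointing down, gripper open.
Joint ranges: [-2.96, 2.96], [-0.89, 2.26], [0.02, 2.5], [-1.34, 4.48], [0, 2.73], [-2.66, 2.66]. Speed limits (rad/s): [2.39, 2.39, 2.79, 3.14, 3.14, 3.14].

## Interface

Orientations are given as a rotation vector (axis times angle).
In Python, from plant import read_state, eyes, workorder gives the robot as it stands. The module is installed in compiled form; this text tells all that it offers.
- The arm moves only by the tool play_rows, never from a script. Its argument "targets" is one flat list of numbers, 4 for each row, row after row: the shift along the tool's x, y, z in cm, then the turn about the tool's z in degrees. In form: [dx, dy, dz, roll, dx, dy, dz, roll, ...]. A call has 1 to 8 rows; each row is the pose to reach, as a shift and turn from the pose commanded when the call began, along the tool's axes at that moment; what a row does not reach only later rows make up. A row lasts 1/12 s, in which the tool goes at most 41.7 mm and 7.16 degrees, less where a joint would pass 70% of its speed; a pose out of reach is approached as far as the arm can. A call with a gripper value outside its range is refused whole. "grip" is the finger opening in cm, from 0 to 9.3, set as the call begins (left out, the last holds). The fingers move at their own pace and stop on an object; "grip_force" is the grip in N (left out, the last holds). Time passes only in rows, so rows that repeat a pose let the fingers close. It gives the time, the measured TCP pose, the force, the opening and the grip force at its end, in the units of the state.
- read_state(): the state, without advancing time (a new reading comes with each control period).
- eyes.read_camera(name): name is "side" or "top" or "wrist"; returns a dict with "image" (480x640x3 uint8, red, green, blue), "vfov" (degrees; the focal length in pixels is half the picture's height over the tangent of half this angle, whatever the lens; pixels are square), "cx", "cy" (the principal point, pixels), "cam_to_world" (4x4, takes a point from camera to world coordinates); the wrist camera has in their place "T_tool_cam" (4x4, takes a point from camera to tool coordinates, whose origin is the TCP and whose axes are the flange's). Camera axes: x right, y up, looking along -z (the intrinsics and any distortion apply to the point x, -y, -z); pixel columns grow to the right and rows downward; lengths in m; the calibration is good to about 2 mm. A picture is of the moment at which its call begins: read the wrist's pose just before it. There is no depth.
- workorder.close_job(): hands the job in; it is judged then, once.
The state is a dict: "t": time; "q": joint angles; "dq": joint speeds; "joint_torque": joint torques, N m; "tool_pos": TCP position; "orientation": TCP orientation; "force": force on the tool from outside, world axes, zero at the start; "wrist_torque": the same for the moment, N m; "opening": finger opening in m; "gripper_force": force on a finger pad.
Only numpy, scipy, OpenCV 4.12 (cv2) and the standard library are available. Lean on these libraries where they do the work, as an engineer would, in place of code of your own. Each camera call takes 0.05 s, during which the arm holds its last target. There are 200 camera calls.

## Task

Make the carousel mixer ready and switch it on: with the power still off, see that each of its five cups holds a short blue-capped tube (spares stand in the white rack) and that the tall orange-capped tubes, which belong to another batch, stand upright in the shallow yellow tray instead; turn the speed collar to 4; and put it in gear by sliding the red gear-change knob fully home toward the carousel and, where the gears stand tooth on tooth, rocking the carousel by the black handle in its middle until the spring-loaded idler gear drops fully into mesh. When all that is done, press down the green end of the mains rocker. Leave the wash bottle behind the mixer alone.

Things in the scene. Friction and masses are not known exactly. Their poses are not given: they have to be found in the camera images.
- rock_handle (a point): centre of the carousel's black handle bar, on the spindle axis, 149 mm up, caps 48 mm off: 50 mm long (this frame's x), 14 mm wide (y), 24 mm high. It turns the carousel (0.1 N m drag) and a ring gear of 18 teeth. d = its yaw less the knob frame's: at d = k x 0.349 rad (k whole, the start within 0.1) a tooth faces the idler, half-way between a gap, where it drops in (+-0.04) and locks the carousel
- cup1 (a point): blue cup 1 of the carousel: centre of its inner floor, 75 mm above the bench, 66 mm from the spindle axis; 36 mm wide inside, 40 mm deep (rim 115 mm above the bench), walls 2 mm; turns with the carousel. A tube's foot stands on this point; cap tops are then 159 mm (blue) or 191 mm (orange) above the bench
- cup2 (a point): blue cup 2 of the carousel: centre of its inner floor, 75 mm above the bench, 66 mm from the spindle axis; 36 mm wide inside, 40 mm deep (rim 115 mm above the bench), walls 2 mm; turns with the carousel. A tube's foot stands on this point; cap tops are then 159 mm (blue) or 191 mm (orange) above the bench
- cup3 (a point): blue cup 3 of the carousel: centre of its inner floor, 75 mm above the bench, 66 mm from the spindle axis; 36 mm wide inside, 40 mm deep (rim 115 mm above the bench), walls 2 mm; turns with the carousel. A tube's foot stands on this point; cap tops are then 159 mm (blue) or 191 mm (orange) above the bench
- cup4 (a point): blue cup 4 of the carousel: centre of its inner floor, 75 mm above the bench, 66 mm from the spindle axis; 36 mm wide inside, 40 mm deep (rim 115 mm above the bench), walls 2 mm; turns with the carousel. A tube's foot stands on this point; cap tops are then 159 mm (blue) or 191 mm (orange) above the bench
- cup5 (a point): blue cup 5 of the carousel: centre of its inner floor, 75 mm above the bench, 66 mm from the spindle axis; 36 mm wide inside, 40 mm deep (rim 115 mm above the bench), walls 2 mm; turns with the carousel. A tube's foot stands on this point; cap tops are then 159 mm (blue) or 191 mm (orange) above the bench
- blue1: short self-standing sample tube with a blue screw cap, the right kind: 84 mm tall, body 30 mm wide, cap 35 mm wide and 14 mm high at the top, 28 to 50 g; origin at the centre of its foot, z up along the tube. Stands in one of the cups at the start
- blue2: short self-standing sample tube with a blue screw cap, the right kind: 84 mm tall, body 30 mm wide, cap 35 mm wide and 14 mm high at the top, 28 to 50 g; origin at the centre of its foot, z up along the tube. Stands in one of the cups at the start
- blue3: short self-standing sample tube with a blue screw cap, the right kind: 84 mm tall, body 30 mm wide, cap 35 mm wide and 14 mm high at the top, 28 to 50 g; origin at the centre of its foot, z up along the tube. Spare: stands in a hole of the white rack at the start, its foot 5 mm above the bench
- blue4: short self-standing sample tube with a blue screw cap, the right kind: 84 mm tall, body 30 mm wide, cap 35 mm wide and 14 mm high at the top, 28 to 50 g; origin at the centre of its foot, z up along the tube. Spare: stands in a hole of the white rack at the start, its foot 5 mm above the bench
- blue5: short self-standing sample tube with a blue screw cap, the right kind: 84 mm tall, body 30 mm wide, cap 35 mm wide and 14 mm high at the top, 28 to 50 g; origin at the centre of its foot, z up along the tube. Spare: stands in a hole of the white rack at the start, its foot 5 mm above the bench
- orange1: tall self-standing sample tube with an orange screw cap, of the wrong batch: 116 mm tall, body 30 mm wide, cap 35 mm wide and 14 mm high at the top, 28 to 50 g; origin at the centre of its foot. Stands in one of the cups at the start; one of the three may be absent, and then its cup is empty
- orange2: tall self-standing sample tube with an orange screw cap, of the wrong batch: 116 mm tall, body 30 mm wide, cap 35 mm wide and 14 mm high at the top, 28 to 50 g; origin at the centre of its foot. Stands in one of the cups at the start; one of the three may be absent, and then its cup is empty
- orange3: tall self-standing sample tube with an orange screw cap, of the wrong batch: 116 mm tall, body 30 mm wide, cap 35 mm wide and 14 mm high at the top, 28 to 50 g; origin at the centre of its foot. Stands in one of the cups at the start; one of the three may be absent, and then its cup is empty
- tray: shallow yellow tray for the wrong tubes, 120 mm (its x) by 205 mm (its y), walls 20 mm high and 4 mm thick, fixed to the bench; origin under its centre, inner floor 4 mm above the bench, flat over +-55 mm in x and +-97 mm in y; empty at the start
- spare_rack: loose white rack with three spare tubes, 124 x 124 mm, 42 mm high, 0.4 kg; origin under its centre; four 33 mm holes (plate top 42 mm up) at x, y = +-31 mm, base plate 5 mm above the bench. It may be knocked aside with its tubes; nothing needs doing to it
- shift_knob (a point): middle of the red gear-change knob, 26 mm in diameter, 67 to 93 mm above the bench (this point at 80 mm), on a slide on the mixer's deck (45 mm up). Grip it from above and slide it along this frame's +y (level, towards the spindle): 171 mm from the spindle axis in neutral (start), 145 mm at its home stop. 5 N of friction holds it where it is left; pushing it takes 6 to 10 N
- idler (a joint): travel of the idler gear relative to the knob that carries it, m: 0 at full reach, to -0.013 pressed back; a spring of 2 to 4 N pushes it at the ring gear. Its tooth meets the ring's tips after 17 mm of knob travel; tooth on tooth, with the knob home, it reads about -0.009 and a yellow tell-tale shows behind the knob's plate; in mesh it reads 0
- speed_collar (a joint): angle of the speed collar, rad, clockwise positive from above (growing numbers): numbers 0 to 9 stand 30 deg apart, number n at n x 0.5236, each held by a ball detent (under 0.15 N m) that draws it in from 0.15 rad away. The number at the red index on the robot's side of the collar is the setting; between 6 and 9 at the start
- collar_grip (a point): point on the speed collar's vertical axis at the height to grip, 71 mm above the bench: knurled grey cylinder 40 mm in diameter, 51 to 81 mm above the bench, over a black numbered skirt 70 mm in diameter; grip the cylinder from above. It stands on the mixer's deck, in front of the gear-change knob
- power (a joint): mains rocker switch on the mixer's deck, rad: 0 off (green near end up), 0.36 on (green end pressed down); it stays as it is left, takes about 4 N to press
- rocker_end (a point): point on top of the green near end of the mains rocker (whole rocker 39 mm long along this frame's x, 20 mm wide, hinged 12 mm beyond this point in +x), 59 mm above the bench when up, 55 mm when pressed; push it straight down with closed fingers. It stands beyond the gear-change knob
- wash_bottle: wash bottle with a red cap, 82 x 64 x 194 mm, behind the mixer; leave it alone
Mind the look-alikes: they are no part of the job. Leave any turquoise look-alike of the blue3 alone.

How it is judged:
By the outcome, as a careful person would: the job done as asked, in the order asked, and still so for the second after the job is handed in, with the robot touching nothing.
Of orange1, orange2, orange3 only 2 to 3 are there at a start; the rules pass over those that are not, and their reading is None.
At some moment in a run one of spare_rack may be knocked a few centimetres aside while the robot is not near it.
It also fails if it takes over 200 s, if anything falls off the work surface, if the arm or the gripper's body presses on something with over 40 N, if the wrist force passes 120 N, or if a joint passes its speed limit or range.

## Working session

There is one attempt and no reset: what is moved stays moved. The work goes in short steps, Python scripts to look and compute and a tool call to move; the robot and the scene stay as the last step left them, time stands still between calls to the robot, and variables do not carry over. Pictures are saved under pics/ and viewed, at most 14 in all, crops included, and the job is handed in when it is done.

Besides the shell and the picture viewer there is one more tool, called after "Emit:" by a JSON object that holds its "op" and its "data", one argument or row to a line. play_rows: Moves the arm, as the interface text tells. Its arguments: {"type":"object","properties":{"targets":{"type":"array"},"grip":{"type":"number"},"grip_force":{"type":"number"}},"required":["targets"]}

```bash
mkdir -p pics; cat > h.py <<'E'
import numpy as np, cv2, json
from plant import read_state, eyes, workorder
from scipy.spatial.transform import Rotation as R
def cam(n):
    s=read_state(); c=eyes.read_camera(n)
    if 'cam_to_world' in c: T=np.array(c['cam_to_world'])
    else:
        W=np.eye(4); W[:3,:3]=R.from_rotvec(s['orientation']).as_matrix(); W[:3,3]=s['tool_pos']; T=W@np.array(c['T_tool_cam'])
    f=240/np.tan(np.radians(c['vfov'])/2)
    return dict(im=np.array(c['image']),f=f,cx=c['cx'],cy=c['cy'],T=T,extra={k:v for k,v in c.items() if k not in('image',)})
def ray(c,u,v):
    d=c['T'][:3,:3]@np.array([(u-c['cx'])/c['f'],-(v-c['cy'])/c['f'],-1]); return c['T'][:3,3],d
def onz(c,u,v,z):
    o,d=ray(c,u,v); return o+d*(z-o[2])/d[2]
def proj(c,p):
    q=c['T'][:3,:3].T@(np.array(p)-c['T'][:3,3]); return np.array([c['cx']+c['f']*q[0]/-q[2], c['cy']+c['f']*q[1]/q[2]])
def save(c,n): cv2.imwrite('pics/'+n+'.png',c['im'][...,::-1])
E
python3 - <<'E'
from h import *
for n in('top','side','wrist'):
    c=cam(n); save(c,n+'0'); print(n,c['extra'])
s=read_state(); print(s)
E
```

```text
top {'vfov': 49.412003866081626, 'cx': 327.3423821359112, 'cy': 250.96467618544477, 'cam_to_world': array([[-1.33438770e-02,  9.95956482e-01, -8.88404626e-02,
         4.55573042e-01],
       [-9.99910696e-01, -1.32256894e-02,  1.91888152e-03,
         3.42678600e-02],
       [ 7.36146125e-04,  8.88581341e-02,  9.96044020e-01,
         1.49806439e+00],
       [ 0.00000000e+00,  0.00000000e+00,  0.00000000e+00,
         1.00000000e+00]])}
side {'vfov': 46.96801587657846, 'cx': 312.50634098430544, 'cy': 236.57479691116464, 'cam_to_world': array([[ 0.91024848,  0.29278056, -0.29279217,  0.20487311],
       [-0.41373696,  0.61509189, -0.67118082, -0.75965305],
       [-0.01641461,  0.73208026,  0.68102059,  0.90322771],
       [ 0.        ,  0.        ,  0.        ,  1.        ]])}
wrist {'vfov': 64.80893022504299, 'cx': 320.1838790034775, 'cy': 234.76255165515127, 'T_tool_cam': array([[ 1.10425005e-03,  9.62846965e-01,  2.70045373e-01,
         7.59392398e-02],
       [ 9.99999238e-01, -1.21215830e-03,  2.32826561e-04,
        -7.33876789e-04],
       [ 5.51514088e-04,  2.70044910e-01, -9.62847570e-01,
        -1.65418347e-01],
       [ 0.00000000e+00,  0.00000000e+00,  0.00000000e+00,
         1.00000000e+00]])}
{'t': 0.15, 'q': array([ 1.11857365e+00,  1.31018938e-01,  1.48904359e+00, -1.12975349e-05,
        1.52300674e+00, -8.54070435e-02]), 'dq': array([ 0.00084454, -0.00405421, -0.00331297,  0.00103338, -0.00052419,
       -0.00035303]), 'joint_torque': array([ 4.45371634e-04, -5.60472107e+01, -4.92337561e+01,  7.69007066e-02,
        3.05352628e-02, -1.30195676e-04]), 'tool_pos': array([0.21497581, 0.55968164, 0.21780181]), 'orientation': array([-5.72897174e-01, -3.08852596e+00,  2.24059342e-03]), 'force': array([ 0.10298711, -0.62200452,  0.35666041]), 'wrist_torque': array([-0.02732565, -0.00142963, -0.00093615]), 'gripper_force': 0.0, 'opening': 0.09290767891576984}
```

View pics/top0.png

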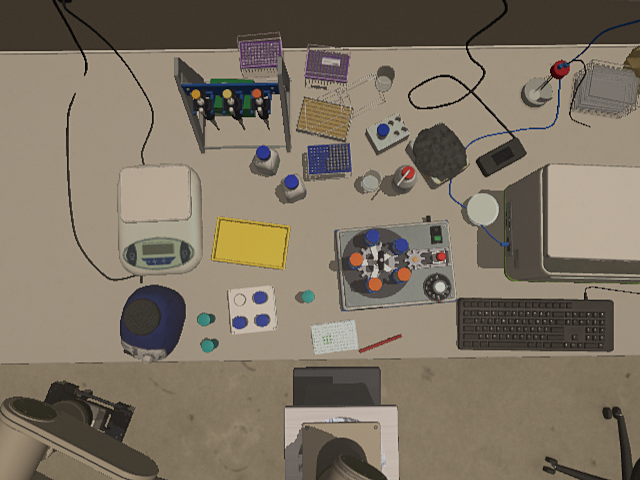

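View pics/side0.png

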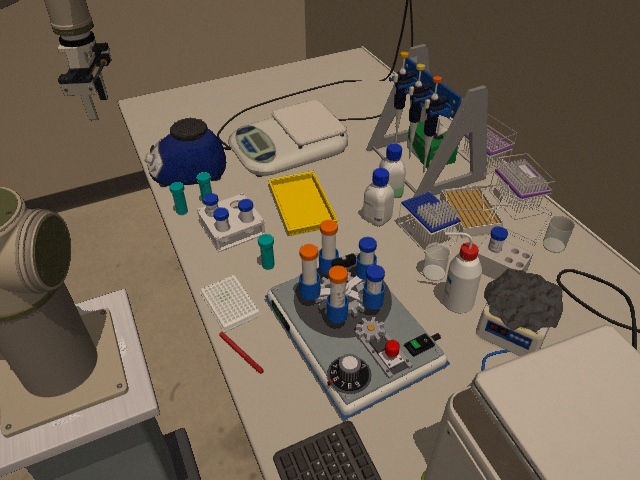

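The top view shows the mixer at about (395,265). Its three orange caps are at (357,260), (375,284) and (404,274), and the two blue caps are at (373,237) and (402,246). The rack is at (252,310) with blue caps at (261,297), (239,322) and (268,321). The tray is at (251,244). The collar is at (438,288), the knob at (440,257) and the green rocker end at (436,237).

The turquoise tubes at (205,319), (208,345) and (308,296) are look-alikes, so I'll leave them alone. The blue-lidded bottles and the (383,130) tube aren't part of the job either. Next I'll measure.

```bash
cat >> h.py <<'E'
def blobs(c,lo,hi,amin=30,box=None,amax=1e5):
    hsv=cv2.cvtColor(c['im'],cv2.COLOR_RGB2HSV); m=cv2.inRange(hsv,np.array(lo),np.array(hi))
    if box: k=np.zeros_like(m); k[box[1]:box[3],box[0]:box[2]]=1; m=m*k
    m=cv2.morphologyEx(m,cv2.MORPH_OPEN,np.ones((2,2),np.uint8))
    n,l,st,ce=cv2.connectedComponentsWithStats(m)
    return [(ce[i].round(1),int(st[i,4]),st[i,:4]) for i in range(1,n) if amin<=st[i,4]<=amax]
ORG=((5,150,120),(16,255,255)); BLU=((108,120,50),(128,255,255)); YEL=((20,150,100),(32,255,255))
RED=((0,150,80),(4,255,255)); GRN=((50,120,50),(85,255,255))
def fitc(P):
    P=np.array(P)[:,:2]; A=np.c_[2*P,np.ones(len(P))]; x=np.linalg.lstsq(A,(P**2).sum(1),rcond=None)[0]
    return x[:2],np.sqrt(x[2]+x[:2]@x[:2])
E
python3 - <<'E'
from h import *
c=cam('top')
box=(330,215,465,310)
P=[]
for nm,k,z,b in(('org',ORG,.184,box),('blu',BLU,.152,box),('spare',BLU,.082,(225,280,285,340)),('red',RED,.08,box),('grn',GRN,.059,box)):
    for ce,a,bb in blobs(c,*k,amin=8,box=b):
        p=onz(c,*ce,z); print(nm,ce,a,bb,p.round(4))
        if nm in('org','blu'):P.append(p)
print(fitc(P) if len(P)==5 else len(P))
m=cv2.inRange(cv2.cvtColor(c['im'],cv2.COLOR_RGB2HSV),*map(np.array,YEL)); m[:, :200]=0;m[:200]=0;m[:,300:]=0
r=cv2.minAreaRect(cv2.findNonZero(m)); print('tray',r,[onz(c,*q,.02).round(3) for q in cv2.boxPoints(r)],onz(c,*r[0],.015))
im=cv2.resize(c['im'][205:320,325:470],None,fx=5,fy=5,interpolation=cv2.INTER_CUBIC); cv2.imwrite('pics/crop1.png',im[...,::-1])
E
```

```text
org [356.9 259.9] 135 [351 254  13  13] [ 0.5491 -0.0426  0.184 ]
org [404.9 274.8] 138 [399 269  13  13] [ 0.5099 -0.1628  0.184 ]
org [375.8 284.8] 139 [370 279  13  13] [ 0.4857 -0.089   0.184 ]
blu [373.8 236.7] 130 [368 231  12  13] [ 0.6112 -0.0895  0.152 ]
blu [402.3 245.8] 130 [397 240  12  14] [ 0.5865 -0.1629  0.152 ]
blu [396.5 271. ] 8 [395 270   4   3] [ 0.5213 -0.1462  0.152 ]
spare [260.6 298.1] 107 [255 293  12  11] [0.4564 0.2137 0.082 ]
spare [262.8 320.9] 110 [257 316  12  11] [0.3951 0.2079 0.082 ]
spare [239.7 323.4] 116 [234 318  12  12] [0.3893 0.27   0.082 ]
red [441.9 257.1] 57 [438 254   9   8] [ 0.5611 -0.2806  0.08  ]
grn [440.1 239.6] 9 [439 238   3   4] [ 0.6114 -0.2819  0.059 ]
6
tray ((250.24923706054688, 242.69346618652344), (74.19136810302734, 43.73420333862305), 7.352379322052002) [array([0.567, 0.363, 0.02 ]), array([0.691, 0.348, 0.02 ]), array([0.661, 0.138, 0.02 ]), array([0.537, 0.154, 0.02 ])] [0.61450924 0.25140911 0.015     ]
```

View pics/crop1.png

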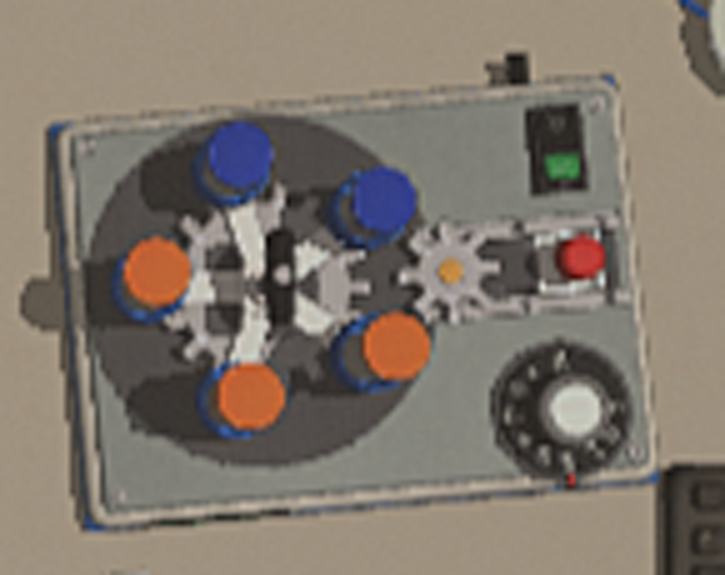

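Emit:
{"op": "play_rows", "data": {
  "targets": [-6,-6,-6,0,-18,-18,-12,0,-18,-18,-12,0,-18,-18,-12,0,-18,-18,-12,0,-18,-18,-12,0,-18,-18,-12,0,-18,-18,-12,0]
}}

```text
t: 0.87
tool_pos: [0.3213, 0.3243, 0.3423]
orientation: [0.578, 3.083, 0.004]
force: [0.8, 0.2, 1.2]
opening: 0.0929
gripper_force: 0.0
```

Emit:
{"op": "play_rows", "data": {
  "targets": [-18,-18,0,0,-18,-18,0,0,-18,-18,0,0,-18,-18,0,0,-18,-18,0,0,-18,-18,0,0,-18,-18,0,0,-18,-18,0,0]
}}

```text
t: 1.53
tool_pos: [0.4226, 0.093, 0.338]
orientation: [-0.58, -3.087, 0.001]
force: [0.2, 0.8, -0.8]
opening: 0.0931
gripper_force: 0.0
```

Emit:
{"op": "play_rows", "data": {
  "targets": [-18,-17,0,-21,-18,-17,0,-21,-18,-17,0,-21,-18,-17,0,-21,-18,-17,0,-21,-18,-17,0,-21,-18,-17,0,-21,-18,-17,0,-21]
}}

```text
t: 2.2
tool_pos: [0.5299, -0.1291, 0.3372]
orientation: [-0.003, -3.139, -0.001]
force: [0.9, 1.2, 0.6]
opening: 0.0929
gripper_force: 0.0
```

```bash
cat >> h.py <<'E'
def st():
    s=read_state(); M=R.from_rotvec(s['orientation']).as_matrix()
    print('t %.2f'%s['t'],'tcp',np.round(s['tool_pos'],4),'xang %.2f'%np.degrees(np.arctan2(M[1,0],M[0,0])),'z',M[:,2].round(3),'op %.4f'%s['opening'],'F',np.round(s['force'],1),'q',np.round(s['q'],2)); return s
E
python3 - <<'E'
from h import *
st()
c=cam('wrist'); save(c,'w1')
P=[]
for nm,k,z in(('org',ORG,.191),('blu',BLU,.159),('red',RED,.093),('grn',GRN,.059)):
    for ce,a,bb in blobs(c,*k,amin=100):
        p=onz(c,*ce,z); print(nm,ce,a,bb,p.round(4))
E
```

```text
t 2.20 tcp [ 0.5299 -0.1291  0.3372] xang 179.89 z [-0.002  0.001 -1.   ] op 0.0929 F [0.9 1.2 0.6] q [-0.33 -0.03  1.44 -0.    1.73 -1.9 ]
org [373.2 169.6] 1203 [353 151  41  40] [ 0.4856 -0.0861  0.191 ]
org [283.5 200.1] 1187 [265 181  38  40] [ 0.5108 -0.16    0.191 ]
org [423.2 244.5] 960 [406 228  36  35] [ 0.5496 -0.0406  0.191 ]
blu [634.8  74.5] 249 [629  59  11  30] [0.4095 0.1364 0.159 ]
blu [631.7 134.6] 444 [622 119  18  31] [0.4586 0.1446 0.159 ]
blu [353.9 154.8] 288 [342 143  35  36] [ 0.4758 -0.0993  0.159 ]
blu [296.2 175.7] 318 [273 165  39  33] [ 0.4943 -0.1511  0.159 ]
blu [395.7 213.4] 513 [381 199  42  43] [ 0.5292 -0.0592  0.159 ]
blu [291.7 262.2] 1455 [273 232  39  57] [ 0.5771 -0.1569  0.159 ]
blu [ 72.7 257.8] 415 [ 44 245  75  41] [ 0.5724 -0.3669  0.159 ]
blu [361.3 283.7] 1405 [341 252  40  59] [ 0.5995 -0.0892  0.159 ]
blu [444.7 413. ] 1579 [390 396  86  39] [0.7508 0.0057 0.159 ]
red [328.2  17.5] 751 [283   0  96  39] [ 0.3494 -0.1214  0.093 ]
red [190.9 229.1] 366 [180 218  22  22] [ 0.5613 -0.2742  0.093 ]
red [271.6 430.5] 551 [259 414  29  32] [ 0.8349 -0.1934  0.093 ]
grn [205. 265.] 138 [197 260  17  11] [ 0.6165 -0.2729  0.059 ]
```

View pics/w1.png

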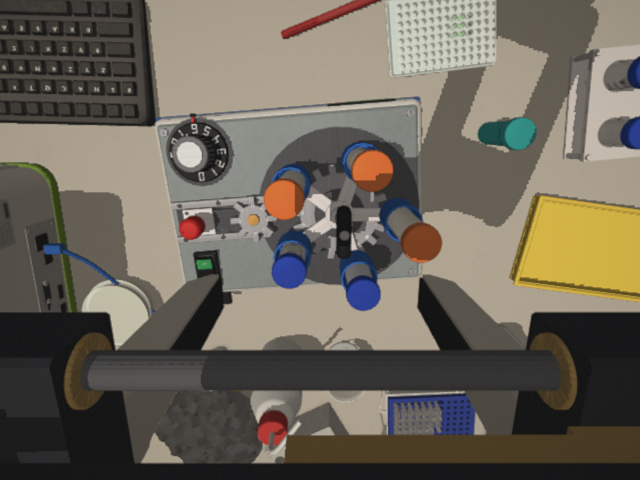

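The wrist view shows the orange caps at (373,170), (284,200) and (423,245). The blue caps are at (290,270) and (362,293), the knob at (191,228), the green rocker at (205,265) and the collar at (190,155). I'll take orange A out first.

Emit:
{"op": "play_rows", "data": {
  "targets": [2,2,0,0,4.4,4.2,0,0,4.4,4.2,3,0,4.4,4.2,5,0,4.4,4.2,7,0,4.4,4.2,9,0,4.4,4.2,11,0,4.4,4.2,11,0],
  "grip": 5,
  "grip_force": 15
}}

```text
t: 2.92
tool_pos: [0.4827, -0.083, 0.2245]
orientation: [0.004, -3.136, -0.004]
force: [0.2, -0.1, -0.3]
opening: 0.0502
gripper_force: 0.0
```

```bash
python3 - <<'E'
from h import *
st()
c=cam('wrist'); save(c,'w2')
for ce,a,bb in blobs(c,*ORG,amin=100): print(ce,a,bb,onz(c,*ce,.191).round(4))
E
```

```text
t 2.92 tcp [ 0.4827 -0.083   0.2245] xang -179.85 z [-0.006  0.002 -1.   ] op 0.0502 F [ 0.2 -0.1 -0.3] q [-0.28 -0.17  1.77  0.    1.54 -1.85]
[315.5 276.1] 2495 [287 249  58  55] [ 0.4864 -0.0859  0.191 ]
[188.8 302.3] 1173 [161 287  55  36] [ 0.5026 -0.1587  0.191 ]
[387.9 392.9] 124 [374 391  28   6] [ 0.5634 -0.0411  0.191 ]
```

Emit:
{"op": "play_rows", "data": {
  "targets": [-0.3,-0.3,0,0,-0.3,-0.3,2,0,-0.3,-0.3,3.5,0,-0.3,-0.3,5,0,-0.3,-0.3,6,0,-0.3,-0.3,6,0]
}}

```text
t: 3.47
tool_pos: [0.4878, -0.0888, 0.1678]
orientation: [0.0, -3.14, -0.001]
force: [-0.6, 0.7, 0.2]
opening: 0.05
gripper_force: 0.0
```

Emit:
{"op": "play_rows", "data": {
  "targets": [0,0,0,0,0,0,0,0,0,0,0,0,0,0,0,0,0,0,0,0],
  "grip": 2.5
}}

```text
t: 3.88
tool_pos: [0.4889, -0.0896, 0.1698]
orientation: [0.001, 3.14, -0.001]
force: [-0.9, -0.6, 3.6]
opening: 0.0344
gripper_force: 15.0
```

Emit:
{"op": "play_rows", "data": {
  "targets": [0,0,-1.5,0,0,0,-4,0,0,0,-7,0,0,0,-10,0,0,0,-13,0,0,0,-15,0,0,0,-15,0]
}}

```text
t: 4.47
tool_pos: [0.49, -0.0898, 0.3246]
orientation: [0.0, 3.133, -0.004]
force: [0.1, 1.0, 0.3]
opening: 0.0345
gripper_force: 15.0
```

```bash
python3 - <<'E'
from h import *
st()
E
```

```text
t 4.47 tcp [ 0.49   -0.0898  0.3246] xang 179.98 z [ 0.008 -0.002 -1.   ] op 0.0345 F [0.1 1.  0.3] q [-0.28 -0.17  1.6   0.    1.71 -1.85]
```

Emit:
{"op": "play_rows", "data": {
  "targets": [-1,3,0,0,-2,6.5,0,0,-3,10,0,0,-4,14,0,0,-5,17.5,0,0,-5.4,20.5,0,0,-5.4,20.5,0,0]
}}

```text
t: 5.05
tool_pos: [0.5419, 0.1208, 0.317]
orientation: [0.007, -3.14, -0.003]
force: [0.7, -0.0, -0.3]
opening: 0.0346
gripper_force: 15.0
```

Emit:
{"op": "play_rows", "data": {
  "targets": [-1,3.5,0,0,-2,7,0,0,-3,11,0,0,-4,14.5,0,0,-5,18,0,0,-5.4,20,0,0,-5.4,20.4,0,0,-5.4,20.4,0,0]
}}

```text
t: 5.72
tool_pos: [0.5958, 0.3205, 0.3168]
orientation: [0.002, -3.139, 0.002]
force: [-0.4, 0.1, -0.2]
opening: 0.0346
gripper_force: 15.0
```

Emit:
{"op": "play_rows", "data": {
  "targets": [0,0,3,0,0,0,7,0,0,0,11,0,0,0,15,0,0,0,18,0,0,0,19,0,0,0,19,0,0,0,19,0]
}}

```text
t: 6.38
tool_pos: [0.5969, 0.3187, 0.13]
orientation: [0.002, 3.141, 0.0]
force: [0.2, -0.1, 1.0]
opening: 0.0346
gripper_force: 15.0
```

```bash
python3 - <<'E'
from h import *
st()
c=cam('side'); save(c,'s1')
cv2.imwrite('pics/s1c.png',cv2.resize(c['im'][120:360,150:450],None,fx=2,fy=2)[...,::-1])
E
```

```text
t 6.38 tcp [0.5969 0.3187 0.13  ] xang 179.92 z [ 0.001  0.    -1.   ] op 0.0346 F [ 0.2 -0.1  1. ] q [ 0.41  0.39  1.35 -0.    1.4  -1.15]
```

View pics/s1c.png

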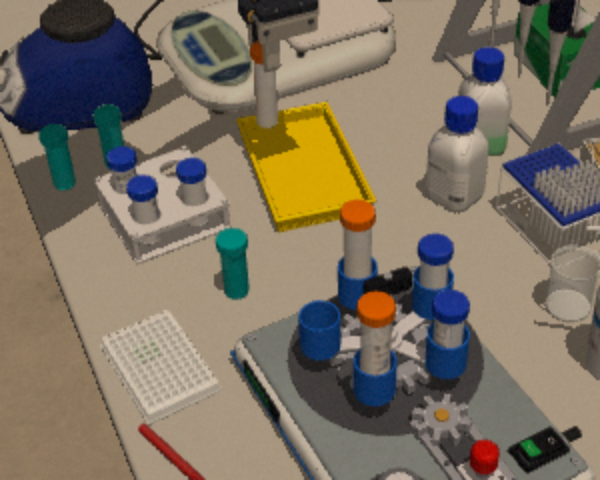

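The orange tube hangs upright over the far-left part of the tray, at (265,95) in the crop. I'll lower it.

Emit:
{"op": "play_rows", "data": {
  "targets": [0,0,1,0,0,0,2,0,0,0,2.6,0,0,0,2.8,0,0,0,3.0,0,0,0,3.0,0]
}}

```text
t: 6.93
tool_pos: [0.5969, 0.32, 0.0995]
orientation: [0.0, 3.14, 0.001]
force: [-0.9, 0.4, 3.0]
opening: 0.0343
gripper_force: 15.0
```

Emit:
{"op": "play_rows", "data": {
  "targets": [0,0,0.1,0,0,0,0.2,0,0,0,0.2,0]
}}

```text
t: 7.18
tool_pos: [0.5978, 0.3206, 0.0993]
orientation: [-0.0, 3.138, 0.003]
force: [-0.4, 0.7, 11.3]
opening: 0.0347
gripper_force: 15.0
```

Emit:
{"op": "play_rows", "data": {
  "targets": [0,0,-0.1,0,0,0,-0.1,0,0,0,-0.1,0,0,0,-0.1,0,0,0,-2,0,0,0,-6,0,0,0,-10,0,0,0,-13,0],
  "grip": 5
}}

```text
t: 7.85
tool_pos: [0.5965, 0.3198, 0.2294]
orientation: [0.0, 3.14, 0.001]
force: [0.8, -0.6, 0.7]
opening: 0.0504
gripper_force: 0.0
```

Emit:
{"op": "play_rows", "data": {
  "targets": [0.5,-3,-2,0,1,-7,-2,0,1.5,-11,-2,0,2,-15,-2,0,2.5,-18.5,-2,0,2.5,-20,-2,0,2.5,-20,-2,0]
}}

```text
t: 8.43
tool_pos: [0.571, 0.1161, 0.2465]
orientation: [-0.007, -3.141, 0.002]
force: [0.8, 1.5, -0.1]
opening: 0.0498
gripper_force: 0.0
```

Emit:
{"op": "play_rows", "data": {
  "targets": [0.5,-4,0,0,1,-8,0,0,1.5,-11,0,0,1.8,-14,0,0,2.2,-16,0,0,2.2,-16,0,0,2.2,-16,0,0]
}}

```text
t: 9.02
tool_pos: [0.5492, -0.0404, 0.2464]
orientation: [-0.003, -3.141, -0.001]
force: [0.6, -0.4, -0.1]
opening: 0.0502
gripper_force: 0.0
```

```bash
python3 - <<'E'
from h import *
st()
c=cam('wrist')
for ce,a,bb in blobs(c,*ORG,amin=100): print(ce,a,bb,onz(c,*ce,.191).round(4))
c=cam('top')
for ce,a,bb in blobs(c,*ORG,amin=60,box=(200,200,465,310)): print('top',ce,a,onz(c,*ce,.184).round(4),onz(c,*ce,.113).round(4))
E
```

```text
t 9.02 tcp [ 0.5492 -0.0404  0.2464] xang 179.89 z [-0.     0.001 -1.   ] op 0.0502 F [ 0.6 -0.4 -0.1] q [-0.17 -0.01  1.59  0.    1.57 -1.74]
[120.3 195.5] 2532 [ 92 167  58  57] [ 0.5108 -0.1585  0.191 ]
[320.8 257.1] 2137 [295 232  53  51] [ 0.5493 -0.0404  0.191 ]
top [218.7 247.6] 125 [0.585  0.3065 0.184 ] [0.592  0.3212 0.113 ]
```

Emit:
{"op": "play_rows", "data": {
  "targets": [0,0,3,0,0,0,5,0,0,0,7,0,0,0,7.9,0,0,0,7.9,0,0,0,7.9,0]
}}

```text
t: 9.62
tool_pos: [0.5492, -0.0393, 0.1678]
orientation: [0.002, -3.141, -0.0]
force: [-0.1, 0.2, -0.1]
opening: 0.0503
gripper_force: 0.0
```

Emit:
{"op": "play_rows", "data": {
  "targets": [0,0,0,0,0,0,0,0,0,0,0,0,0,0,0,0,0,0,0,0],
  "grip": 2.5
}}

```text
t: 10.03
tool_pos: [0.55, -0.0404, 0.1689]
orientation: [0.001, 3.139, -0.0]
force: [0.4, 0.7, 4.8]
opening: 0.0347
gripper_force: 15.0
```

Emit:
{"op": "play_rows", "data": {
  "targets": [0,0,-1.5,0,0,0,-4,0,0,0,-7,0,0,0,-10,0,0,0,-13,0,0,0,-15,0,0,0,-15,0]
}}

```text
t: 10.62
tool_pos: [0.5511, -0.0407, 0.3237]
orientation: [0.001, 3.133, -0.002]
force: [1.0, 0.4, 0.4]
opening: 0.0348
gripper_force: 15.0
```

Emit:
{"op": "play_rows", "data": {
  "targets": [-1,3,0,0,-2.2,7,0,0,-3.4,11,0,0,-4.7,15,0,0,-6,19,0,0,-7.2,23,0,0,-8.4,27,0,0,-9,28.8,0,0]
}}

```text
t: 11.28
tool_pos: [0.6388, 0.2523, 0.3154]
orientation: [0.004, -3.139, -0.001]
force: [0.8, -0.4, -1.2]
opening: 0.0345
gripper_force: 15.0
```

Emit:
{"op": "play_rows", "data": {
  "targets": [0,0,3,0,0,0,7,0,0,0,11,0,0,0,15,0,0,0,18,0,0,0,19,0,0,0,19,0,0,0,19,0]
}}

```text
t: 11.95
tool_pos: [0.6394, 0.2476, 0.1281]
orientation: [-0.001, -3.141, 0.0]
force: [-0.1, 0.6, 0.9]
opening: 0.0346
gripper_force: 15.0
```

Emit:
{"op": "play_rows", "data": {
  "targets": [0,0,1,0,0,0,2,0,0,0,2.6,0,0,0,2.8,0,0,0,3.0,0,0,0,3.0,0]
}}

```text
t: 12.45
tool_pos: [0.6398, 0.2477, 0.0985]
orientation: [0.001, 3.14, 0.0]
force: [0.7, -0.0, -0.2]
opening: 0.0348
gripper_force: 15.0
```

Emit:
{"op": "play_rows", "data": {
  "targets": [0,0,0.1,0,0,0,0.2,0,0,0,0.2,0]
}}

```text
t: 12.7
tool_pos: [0.6409, 0.2479, 0.0984]
orientation: [0.001, 3.138, 0.001]
force: [-1.5, -0.8, 10.3]
opening: 0.0343
gripper_force: 15.0
```

Emit:
{"op": "play_rows", "data": {
  "targets": [0,0,0,0,0,0,0,0,0,0,0,0,0,0,0,0,0,0,-2,0,0,0,-6,0,0,0,-10,0,0,0,-13,0],
  "grip": 5
}}

```text
t: 13.37
tool_pos: [0.6395, 0.2478, 0.2286]
orientation: [0.0, 3.14, 0.001]
force: [1.1, -0.6, 1.0]
opening: 0.0502
gripper_force: 0.0
```

Emit:
{"op": "play_rows", "data": {
  "targets": [0.8,-3,-2,0,2,-6.5,-2,0,3.2,-10,-2,0,4.4,-14,-2,0,5.6,-17.5,-2,0,6.5,-20.4,-2,0,6.5,-20.4,-2,0]
}}

```text
t: 13.95
tool_pos: [0.5729, 0.0387, 0.2456]
orientation: [-0.007, -3.141, 0.003]
force: [-0.4, -0.9, 0.5]
opening: 0.0503
gripper_force: 0.0
```

Emit:
{"op": "play_rows", "data": {
  "targets": [1,-3.5,0,0,2.2,-7,0,0,3.4,-11,0,0,4.6,-14.5,0,0,5.8,-18,0,0,6.4,-20.3,0,0,6.4,-20.3,0,0,6.4,-20.3,0,0]
}}

```text
t: 14.62
tool_pos: [0.5099, -0.16, 0.2454]
orientation: [-0.005, -3.141, -0.001]
force: [-0.0, 0.8, -0.1]
opening: 0.05
gripper_force: 0.0
```

```bash
python3 - <<'E'
from h import *
st()
c=cam('wrist')
for ce,a,bb in blobs(c,*ORG,amin=100): print(ce,a,bb,onz(c,*ce,.191).round(4))
c=cam('top'); save(c,'t2')
for ce,a,bb in blobs(c,*ORG,amin=60,box=(200,200,465,310)): print('top',ce,a,onz(c,*ce,.184).round(4),onz(c,*ce,.113).round(4))
E
```

```text
t 14.62 tcp [ 0.5099 -0.16    0.2454] xang 179.84 z [-0.     0.001 -1.   ] op 0.0500 F [-0.   0.8 -0.1] q [-0.4  -0.06  1.63  0.    1.57 -1.97]
[321.4 257.9] 2164 [295 233  54  51] [ 0.5101 -0.1596  0.191 ]
top [246.9 229.8] 132 [0.6294 0.2352 0.184 ] [0.6388 0.246  0.113 ]
top [218.7 247.6] 125 [0.585  0.3065 0.184 ] [0.592  0.3212 0.113 ]
```

Emit:
{"op": "play_rows", "data": {
  "targets": [0,0,3,0,0,0,5,0,0,0,7,0,0,0,7.8,0,0,0,7.8,0,0,0,7.8,0]
}}

```text
t: 15.22
tool_pos: [0.5105, -0.1583, 0.1679]
orientation: [0.002, -3.141, -0.001]
force: [0.7, 0.6, 1.0]
opening: 0.05
gripper_force: 0.0
```

Emit:
{"op": "play_rows", "data": {
  "targets": [0,0,0,0,0,0,0,0,0,0,0,0,0,0,0,0,0,0,0,0],
  "grip": 2.5
}}

```text
t: 15.63
tool_pos: [0.5109, -0.1595, 0.1688]
orientation: [0.001, 3.14, -0.001]
force: [0.7, -0.0, 4.4]
opening: 0.0348
gripper_force: 15.0
```

Emit:
{"op": "play_rows", "data": {
  "targets": [0,0,-1.5,0,0,0,-4,0,0,0,-7,0,0,0,-10,0,0,0,-13,0,0,0,-15,0,0,0,-15,0]
}}

```text
t: 16.22
tool_pos: [0.5119, -0.1602, 0.3236]
orientation: [0.001, 3.134, -0.005]
force: [0.3, -1.0, 0.1]
opening: 0.0346
gripper_force: 15.0
```

Emit:
{"op": "play_rows", "data": {
  "targets": [-0.7,3,0,0,-1.4,7,0,0,-2.2,11,0,0,-3,15,0,0,-3.6,17.5,0,0,-3.6,17.5,0,0]
}}

```text
t: 16.72
tool_pos: [0.5462, 0.0204, 0.3163]
orientation: [0.007, -3.14, -0.003]
force: [-0.2, -0.7, -1.0]
opening: 0.0346
gripper_force: 15.0
```

Emit:
{"op": "play_rows", "data": {
  "targets": [-0.7,3,0,0,-1.4,7,0,0,-2.2,11,0,0,-3,15,0,0,-3.6,17.5,0,0,-3.6,17.5,0,0,-3.6,17.5,0,0]
}}

```text
t: 17.3
tool_pos: [0.5819, 0.1914, 0.316]
orientation: [0.003, -3.139, 0.001]
force: [-0.3, 0.5, -0.3]
opening: 0.0349
gripper_force: 15.0
```

Emit:
{"op": "play_rows", "data": {
  "targets": [0,0,3,0,0,0,7,0,0,0,11,0,0,0,15,0,0,0,18,0,0,0,19,0,0,0,19,0,0,0,19,0]
}}

```text
t: 17.97
tool_pos: [0.5827, 0.1898, 0.1287]
orientation: [0.002, 3.141, -0.0]
force: [0.0, 0.1, 0.3]
opening: 0.0344
gripper_force: 15.0
```

Emit:
{"op": "play_rows", "data": {
  "targets": [0,0,1,0,0,0,2,0,0,0,2.6,0,0,0,2.9,0,0,0,3.1,0,0,0,3.1,0]
}}

```text
t: 18.47
tool_pos: [0.5834, 0.1908, 0.0982]
orientation: [0.0, 3.139, 0.0]
force: [-1.6, -1.4, 7.0]
opening: 0.0346
gripper_force: 15.0
```

Emit:
{"op": "play_rows", "data": {
  "targets": [0,0,0,0,0,0,0,0,0,0,0,0,0,0,0,0,0,0,-2,0,0,0,-6,0,0,0,-10,0,0,0,-13,0],
  "grip": 5
}}

```text
t: 19.13
tool_pos: [0.5826, 0.1908, 0.2297]
orientation: [0.0, 3.14, 0.001]
force: [1.2, -0.1, 0.2]
opening: 0.0498
gripper_force: 0.0
```

Emit:
{"op": "play_rows", "data": {
  "targets": [3,0.5,0,0,7,1,0,0,10,2,0,0,12,2.4,0,0,12.6,2.4,0,0,12.6,2.4,0,0,12.6,2.4,0,0]
}}

```text
t: 19.72
tool_pos: [0.4568, 0.2146, 0.2269]
orientation: [-0.0, 3.141, -0.0]
force: [0.5, -0.1, -0.2]
opening: 0.0496
gripper_force: 0.0
```

```bash
python3 - <<'E'
from h import *
st()
c=cam('wrist'); save(c,'w3')
for ce,a,bb in blobs(c,*BLU,amin=400): print(ce,a,bb,onz(c,*ce,.089).round(4))
for ce,a,bb in blobs(c,*ORG,amin=60): print('o',ce,a,bb,onz(c,*ce,.12).round(4))
c=cam('top')
for ce,a,bb in blobs(c,*ORG,amin=60,box=(200,200,465,310)): print('top',ce,a,onz(c,*ce,.113).round(4))
E
```

```text
t 19.72 tcp [0.4568 0.2146 0.2269] xang -180.00 z [ 0.001 -0.    -1.   ] op 0.0496 F [ 0.5 -0.1 -0.2] q [ 0.34 -0.13  1.74 -0.    1.54 -1.23]
[603.4 153.1] 13902 [549  36  91 217] [0.3989 0.4365 0.089 ]
[392.7 142. ] 1474 [371 121  44  43] [0.3907 0.2707 0.089 ]
[315.  149.6] 1405 [294 129  42  43] [0.3965 0.2101 0.089 ]
[322.  224.3] 1238 [303 205  39  40] [0.4568 0.2157 0.089 ]
[ 32.6 324.6] 2433 [  0 298  71  53] [ 0.5495 -0.0424  0.089 ]
o [358.1 427.6] 558 [340 418  37  18] [0.632  0.2476 0.12  ]
top [246.9 229.8] 133 [0.6388 0.246  0.113 ]
top [218.7 247.6] 125 [0.592  0.3212 0.113 ]
top [268.4 251.2] 126 [0.5806 0.1887 0.113 ]
```

View pics/w3.png

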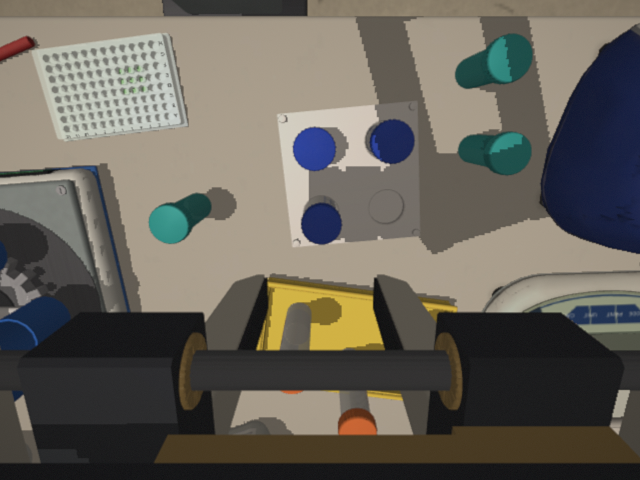

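The wrist view shows the rack with true-blue caps at (315,150), (393,142) and (322,224). The turquoise tubes at (175,223), (500,60) and (500,150) are all outside it. I'll pick the tube at (322,224).

Emit:
{"op": "play_rows", "data": {
  "targets": [0,0.1,3,0,0,0.1,7,0,0,0.1,11,0,0,0.1,14,0,0,0.1,15.5,0,0,0.1,16.3,0,0,0.1,16.3,0,0,0.1,16.3,0]
}}

```text
t: 20.48
tool_pos: [0.4571, 0.2156, 0.0641]
orientation: [0.001, 3.141, -0.0]
force: [-0.4, 0.7, 0.3]
opening: 0.0499
gripper_force: 0.0
```

Emit:
{"op": "play_rows", "data": {
  "targets": [0,0,0,0,0,0,0,0,0,0,0,0,0,0,0,0,0,0,0,0],
  "grip": 2.5
}}

```text
t: 20.9
tool_pos: [0.4573, 0.2161, 0.0649]
orientation: [0.0, 3.139, 0.001]
force: [-0.1, 0.8, 4.8]
opening: 0.0348
gripper_force: 15.0
```

Emit:
{"op": "play_rows", "data": {
  "targets": [0,0,-1.5,0,0,0,-4,0,0,0,-8,0,0,0,-12,0,0,0,-16,0,0,0,-19,0,0,0,-19.5,0,0,0,-19.5,0]
}}

```text
t: 21.57
tool_pos: [0.4577, 0.2163, 0.2618]
orientation: [0.0, 3.136, 0.003]
force: [0.2, -0.4, -1.5]
opening: 0.0348
gripper_force: 15.0
```

```bash
python3 - <<'E'
from h import *
st()
c=cam('side'); save(c,'s2')
# cup rims: blue blobs in top view of mixer
c=cam('top')
for ce,a,bb in blobs(c,*BLU,amin=10,box=(330,215,465,310)): print(ce,a,bb,onz(c,*ce,.152).round(4),onz(c,*ce,.115).round(4))
E
```

```text
t 21.57 tcp [0.4577 0.2163 0.2618] xang 179.99 z [ 0.005  0.002 -1.   ] op 0.0348 F [ 0.2 -0.4 -1.5] q [ 0.34 -0.15  1.68 -0.    1.6  -1.23]
[373.8 236.7] 130 [368 231  12  13] [ 0.6112 -0.0895  0.152 ] [ 0.6155 -0.0929  0.115 ]
[402.4 245.8] 132 [397 240  12  14] [ 0.5865 -0.1631  0.152 ] [ 0.5901 -0.1686  0.115 ]
[352.7 263. ] 98 [348 257  10  13] [ 0.5435 -0.0335  0.152 ] [ 0.5459 -0.0353  0.115 ]
[360.5 263.5] 16 [360 260   2   8] [ 0.542  -0.0536  0.152 ] [ 0.5443 -0.056   0.115 ]
[398.6 276.6] 113 [393 270  13  14] [ 0.5068 -0.1512  0.152 ] [ 0.5082 -0.1563  0.115 ]
[369.9 285.8] 98 [366 279   9  14] [ 0.4841 -0.0767  0.152 ] [ 0.4849 -0.0798  0.115 ]
```

Emit:
{"op": "play_rows", "data": {
  "targets": [-1.3,-3.6,0,0,-2.7,-7.3,0,0,-4,-11,0,0,-5.4,-14.8,0,0,-6.8,-18.6,0,0,-8.2,-22.5,0,0,-9.3,-25.7,0,0,-9.3,-25.7,0,0]
}}

```text
t: 22.33
tool_pos: [0.5488, -0.0469, 0.255]
orientation: [-0.008, -3.137, 0.002]
force: [0.8, -0.2, -0.7]
opening: 0.0344
gripper_force: 15.0
```

Emit:
{"op": "play_rows", "data": {
  "targets": [0,0,2,0,0,0,4,0,0,0,6,0,0,0,7.5,0,0,0,7.5,0,0,0,7.5,0]
}}

```text
t: 22.83
tool_pos: [0.5472, -0.0408, 0.1808]
orientation: [-0.0, -3.136, -0.002]
force: [-0.4, 0.6, -0.1]
opening: 0.0343
gripper_force: 15.0
```

```bash
python3 - <<'E'
from h import *
st()
c=cam('side'); save(c,'s3'); cv2.imwrite('pics/s3c.png',cv2.resize(c['im'][220:360,250:430],None,fx=4,fy=4)[...,::-1])
E
```

```text
t 22.83 tcp [ 0.5472 -0.0408  0.1808] xang 179.99 z [-0.006  0.001 -1.   ] op 0.0343 F [-0.4  0.6 -0.1] q [-0.17  0.02  1.68  0.    1.45 -1.74]
```

View pics/s3c.png

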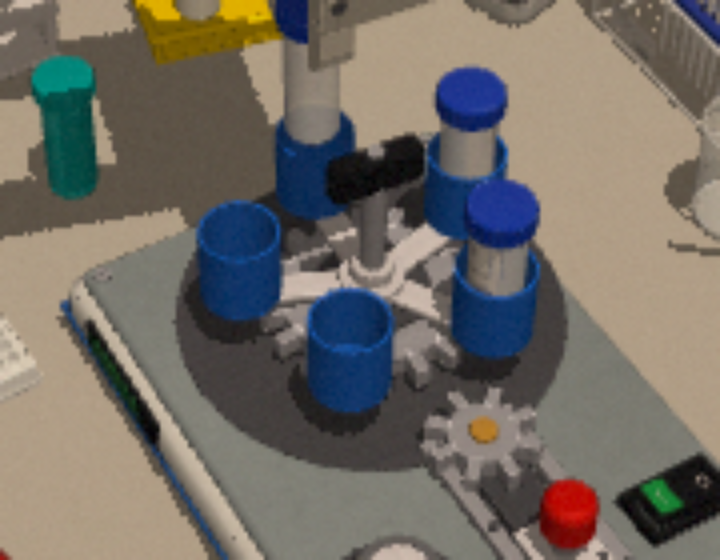

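The tube hangs centred over the far-left cup at (312,130) in the crop. I'll insert it.

Emit:
{"op": "play_rows", "data": {
  "targets": [0,0,0,0,0,0,1,0,0,0,2,0,0,0,3,0,0,0,3.8,0,0,0,4.2,0,0,0,4.2,0]
}}

```text
t: 23.47
tool_pos: [0.548, -0.0411, 0.1397]
orientation: [-0.0, -3.139, -0.001]
force: [-0.3, 0.1, -0.5]
opening: 0.0345
gripper_force: 15.0
```

Emit:
{"op": "play_rows", "data": {
  "targets": [0,0,0.2,0,0,0,0.4,0,0,0,0.4,0]
}}

```text
t: 23.72
tool_pos: [0.5493, -0.0413, 0.1376]
orientation: [0.0, 3.141, -0.0]
force: [-0.6, 0.0, -0.7]
opening: 0.0344
gripper_force: 15.0
```

Emit:
{"op": "play_rows", "data": {
  "targets": [0,0,0.2,0,0,0,0.3,0,0,0,0.3,0]
}}

```text
t: 23.97
tool_pos: [0.5496, -0.0414, 0.1351]
orientation: [0.0, 3.141, -0.0]
force: [-0.8, 0.6, 1.9]
opening: 0.0344
gripper_force: 15.0
```

Emit:
{"op": "play_rows", "data": {
  "targets": [0,0,0,0,0,0,0,0,0,0,0,0,0,0,0,0,0,0,-3,0,0,0,-7,0,0,0,-10,0,0,0,-10,0],
  "grip": 5
}}

```text
t: 24.63
tool_pos: [0.5526, -0.0419, 0.2427]
orientation: [0.0, 3.13, -0.003]
force: [1.6, 0.2, 0.7]
opening: 0.0501
gripper_force: 0.0
```

Emit:
{"op": "play_rows", "data": {
  "targets": [2,3.3,0,0,4,6.6,0,0,6,9.9,0,0,8,13.2,0,0,10,16.5,0,0,12,20,0,0,14,23,0,0,15.3,25.1,0,0],
  "grip": 4.4
}}

```text
t: 25.3
tool_pos: [0.3944, 0.2119, 0.2346]
orientation: [0.002, -3.142, -0.001]
force: [0.4, -0.7, 0.1]
opening: 0.044
gripper_force: 0.0
```

Emit:
{"op": "play_rows", "data": {
  "targets": [0,0,0,0,0,0,0,0,0,0,0,0]
}}

```text
t: 25.55
tool_pos: [0.3965, 0.2094, 0.2346]
orientation: [-0.0, 3.141, -0.001]
force: [0.3, 0.3, 0.7]
opening: 0.0439
gripper_force: 0.0
```

```bash
python3 - <<'E'
from h import *
st()
c=cam('wrist'); save(c,'w4')
for ce,a,bb in blobs(c,*BLU,amin=400): print(ce,a,bb,onz(c,*ce,.089).round(4))
c=cam('top')
for ce,a,bb in blobs(c,*BLU,amin=10,box=(330,215,465,310)): print(ce,a,bb,onz(c,*ce,.152).round(4),onz(c,*ce,.115).round(4))
E
```

```text
t 25.55 tcp [0.3965 0.2094 0.2346] xang -179.99 z [ 0. -0. -1.] op 0.0439 F [0.3 0.3 0.7] q [ 0.37 -0.3   1.86 -0.    1.58 -1.2 ]
[598.1 216.6] 14921 [538 108 102 205] [0.3914 0.443  0.089 ]
[393.5 214.3] 1248 [374 195  40  40] [0.3896 0.2706 0.089 ]
[321.7 220.6] 1177 [303 201  38  39] [0.3952 0.2102 0.089 ]
[ 13.7 313.8] 1165 [  0 292  34  49] [ 0.4826 -0.0692  0.089 ]
[ 33.7 432.1] 686 [ 18 410  32  47] [ 0.6133 -0.0777  0.089 ]
[373.8 236.7] 130 [368 231  12  13] [ 0.6112 -0.0895  0.152 ] [ 0.6155 -0.0929  0.115 ]
[402.3 245.8] 132 [397 240  12  14] [ 0.5865 -0.1629  0.152 ] [ 0.5901 -0.1683  0.115 ]
[357.  261.1] 134 [351 255  13  14] [ 0.5483 -0.0447  0.152 ] [ 0.5508 -0.0468  0.115 ]
[397.2 276.3] 90 [393 270   9  14] [ 0.5076 -0.1476  0.152 ] [ 0.5091 -0.1526  0.115 ]
[403.5 279.5] 12 [403 277   2   6] [ 0.4992 -0.1637  0.152 ] [ 0.5004 -0.1691  0.115 ]
[369.9 285.8] 97 [366 279   9  14] [ 0.4841 -0.0767  0.152 ] [ 0.4849 -0.0798  0.115 ]
```

Emit:
{"op": "play_rows", "data": {
  "targets": [0.1,0,3,0,0.1,0,7,0,0.1,0,11,0,0.1,0,14,0,0.1,0,16,0,0.1,0,17.1,0,0.1,0,17.1,0,0.1,0,17.1,0]
}}

```text
t: 26.32
tool_pos: [0.3958, 0.2092, 0.064]
orientation: [-0.002, -3.141, 0.0]
force: [-0.1, -0.2, 1.4]
opening: 0.0439
gripper_force: 0.0
```

Emit:
{"op": "play_rows", "data": {
  "targets": [0,0,0,0,0,0,0,0,0,0,0,0,0,0,0,0,0,0,0,0],
  "grip": 2.5
}}

```text
t: 26.73
tool_pos: [0.3966, 0.2103, 0.0652]
orientation: [0.0, 3.139, 0.002]
force: [0.1, 0.6, 7.4]
opening: 0.0347
gripper_force: 15.0
```

Emit:
{"op": "play_rows", "data": {
  "targets": [0,0,-1.5,0,0,0,-4,0,0,0,-8,0,0,0,-12,0,0,0,-16,0,0,0,-19,0,0,0,-19.5,0,0,0,-19.5,0]
}}

```text
t: 27.4
tool_pos: [0.3967, 0.2104, 0.2618]
orientation: [0.0, 3.136, 0.003]
force: [-0.2, -0.9, -0.4]
opening: 0.0347
gripper_force: 15.0
```

Emit:
{"op": "play_rows", "data": {
  "targets": [-1,-3.6,0,0,-2.2,-7.2,0,0,-3.4,-11,0,0,-4.5,-14.7,0,0,-5.7,-18.4,0,0,-6.8,-22,0,0,-7.9,-25.7,0,0,-9.1,-29.5,0,0]
}}

```text
t: 28.07
tool_pos: [0.4852, -0.0868, 0.2562]
orientation: [-0.0, -3.138, -0.002]
force: [1.0, -0.0, -0.3]
opening: 0.0346
gripper_force: 15.0
```

Emit:
{"op": "play_rows", "data": {
  "targets": [0,0,0,0,0,0,0,0,0,0,2,0,0,0,5,0,0,0,7.5,0,0,0,7.5,0,0,0,7.5,0]
}}

```text
t: 28.65
tool_pos: [0.4844, -0.0837, 0.1818]
orientation: [0.002, -3.137, -0.002]
force: [0.1, -0.5, -0.3]
opening: 0.0344
gripper_force: 15.0
```

```bash
python3 - <<'E'
from h import *
st()
E
```

```text
t 28.65 tcp [ 0.4844 -0.0837  0.1818] xang -179.94 z [-0.004  0.002 -1.   ] op 0.0344 F [ 0.1 -0.5 -0.3] q [-0.28 -0.14  1.83  0.    1.46 -1.85]
```

Emit:
{"op": "play_rows", "data": {
  "targets": [0,-0.1,0,0,0,-0.1,1,0,0,-0.1,2,0,0,-0.1,3,0,0,-0.1,3.8,0,0,-0.1,4.3,0,0,-0.1,4.3,0]
}}

```text
t: 29.23
tool_pos: [0.485, -0.086, 0.1387]
orientation: [-0.001, -3.139, -0.001]
force: [-0.6, -0.3, -0.6]
opening: 0.0344
gripper_force: 15.0
```

Emit:
{"op": "play_rows", "data": {
  "targets": [0,0,0.1,0,0,0,0.3,0,0,0,0.3,0]
}}

```text
t: 29.48
tool_pos: [0.4864, -0.0864, 0.1378]
orientation: [0.001, 3.141, -0.0]
force: [0.2, 0.0, -0.3]
opening: 0.0346
gripper_force: 15.0
```

Emit:
{"op": "play_rows", "data": {
  "targets": [0,0,0.2,0,0,0,0.3,0,0,0,0.3,0]
}}

```text
t: 29.73
tool_pos: [0.4868, -0.0865, 0.1354]
orientation: [0.0, 3.14, -0.001]
force: [0.8, 0.2, 3.2]
opening: 0.0348
gripper_force: 15.0
```

Emit:
{"op": "play_rows", "data": {
  "targets": [0,0,0,0,0,0,0,0,0,0,0,0,0,0,0,0,0,0,-3,0,0,0,-7,0,0,0,-10,0,0,0,-10,0],
  "grip": 5
}}

```text
t: 30.4
tool_pos: [0.4893, -0.0872, 0.2422]
orientation: [0.0, 3.131, -0.005]
force: [0.6, 0.1, 0.8]
opening: 0.0496
gripper_force: 0.0
```

Emit:
{"op": "play_rows", "data": {
  "targets": [1,3.6,0,0,2,7.2,0,0,3,10.8,0,0,4,14.4,0,0,5,18,0,0,5,18,0,0]
}}

```text
t: 30.9
tool_pos: [0.4345, 0.099, 0.2345]
orientation: [0.007, -3.141, -0.004]
force: [-0.3, -0.2, 0.3]
opening: 0.05
gripper_force: 0.0
```

Emit:
{"op": "play_rows", "data": {
  "targets": [1,3.6,0,0,2,7.2,0,0,3,10.8,0,0,4,14.4,0,0,4.6,17.6,0,0,4.6,17.6,0,0,4.6,17.6,0,0,4.6,17.6,0,0]
}}

```text
t: 31.57
tool_pos: [0.3904, 0.2692, 0.2342]
orientation: [0.001, -3.141, 0.001]
force: [0.4, -0.7, 1.0]
opening: 0.0497
gripper_force: 0.0
```

```bash
python3 - <<'E'
from h import *
st()
c=cam('wrist'); save(c,'w5')
for ce,a,bb in blobs(c,*BLU,amin=400): print(ce,a,bb,onz(c,*ce,.089).round(4))
c=cam('top')
for ce,a,bb in blobs(c,*BLU,amin=10,box=(330,215,465,310)): print(ce,a,bb,onz(c,*ce,.152).round(4),onz(c,*ce,.115).round(4))
E
```

```text
t 31.57 tcp [0.3904 0.2692 0.2342] xang -179.98 z [-0.    -0.001 -1.   ] op 0.0497 F [ 0.4 -0.7  1. ] q [ 0.5  -0.22  1.8  -0.    1.56 -1.08]
[554.  217.3] 20101 [479 115 161 206] [0.3856 0.4655 0.089 ]
[324.  221.2] 1181 [305 202  39  39] [0.3893 0.2719 0.089 ]
[373.8 236.7] 130 [368 231  12  13] [ 0.6112 -0.0895  0.152 ] [ 0.6155 -0.0929  0.115 ]
[402.4 245.9] 129 [397 240  12  14] [ 0.5862 -0.1631  0.152 ] [ 0.5898 -0.1685  0.115 ]
[357.  261.1] 134 [351 255  13  14] [ 0.5483 -0.0447  0.152 ] [ 0.5508 -0.0468  0.115 ]
[397.2 276.4] 87 [393 270   9  14] [ 0.5074 -0.1476  0.152 ] [ 0.5088 -0.1526  0.115 ]
[403.8 275.3] 10 [403 274   3   4] [ 0.51   -0.1647  0.152 ] [ 0.5115 -0.1702  0.115 ]
[374.6 285.4] 144 [368 279  14  14] [ 0.485  -0.0888  0.152 ] [ 0.4858 -0.0922  0.115 ]
```

Emit:
{"op": "play_rows", "data": {
  "targets": [0.1,0.2,3,0,0.1,0.2,7,0,0.1,0.2,11,0,0.1,0.2,14,0,0.1,0.2,16,0,0.1,0.2,17,0,0.1,0.2,17,0,0.1,0.2,17,0]
}}

```text
t: 32.33
tool_pos: [0.3899, 0.2712, 0.0653]
orientation: [0.002, 3.141, 0.0]
force: [0.6, 0.2, 0.9]
opening: 0.0499
gripper_force: 0.0
```

Emit:
{"op": "play_rows", "data": {
  "targets": [0,0,0,0,0,0,0,0,0,0,0,0,0,0,0,0,0,0,0,0],
  "grip": 2.5
}}

```text
t: 32.75
tool_pos: [0.3903, 0.2723, 0.066]
orientation: [0.0, 3.139, 0.002]
force: [1.0, 0.0, 5.7]
opening: 0.0342
gripper_force: 15.0
```

Emit:
{"op": "play_rows", "data": {
  "targets": [0,0,-1.5,0,0,0,-4,0,0,0,-8,0,0,0,-12,0,0,0,-16,0,0,0,-19,0,0,0,-19.5,0,0,0,-19.5,0]
}}

```text
t: 33.42
tool_pos: [0.3906, 0.2726, 0.2627]
orientation: [0.0, 3.137, 0.004]
force: [-0.4, 0.2, -1.8]
opening: 0.0346
gripper_force: 15.0
```

Emit:
{"op": "play_rows", "data": {
  "targets": [-1,-3.6,0,0,-2,-7.2,0,0,-3,-10.9,0,0,-4,-14.4,0,0,-5,-18,0,0,-6,-21.5,0,0,-6,-21.5,0,0]
}}

```text
t: 34.0
tool_pos: [0.4492, 0.0513, 0.257]
orientation: [-0.009, -3.138, 0.004]
force: [0.4, -0.2, 0.9]
opening: 0.0348
gripper_force: 15.0
```

Emit:
{"op": "play_rows", "data": {
  "targets": [-1,-3.6,0,0,-2,-7.2,0,0,-3,-10.9,0,0,-4,-14.4,0,0,-5,-18,0,0,-5.9,-21.5,0,0,-5.9,-21.5,0,0,-5.9,-21.5,0,0]
}}

```text
t: 34.67
tool_pos: [0.5072, -0.1591, 0.2567]
orientation: [-0.005, -3.137, -0.003]
force: [-0.4, 0.7, -1.0]
opening: 0.0346
gripper_force: 15.0
```

Emit:
{"op": "play_rows", "data": {
  "targets": [0,0,0,0,0,0,2,0,0,0,5,0,0,0,7.5,0,0,0,7.5,0,0,0,7.5,0,0,0,7.5,0]
}}

```text
t: 35.25
tool_pos: [0.5087, -0.1575, 0.186]
orientation: [-0.002, 3.14, -0.001]
force: [0.2, 0.3, 0.5]
opening: 0.0342
gripper_force: 15.0
```

Emit:
{"op": "play_rows", "data": {
  "targets": [0,-0.1,0,0,0,-0.1,1,0,0,-0.1,2,0,0,-0.1,3,0,0,-0.1,3.8,0,0,-0.1,4.3,0,0,-0.1,4.3,0]
}}

```text
t: 35.83
tool_pos: [0.5072, -0.159, 0.1396]
orientation: [-0.001, -3.139, -0.002]
force: [0.1, 0.5, -1.1]
opening: 0.0344
gripper_force: 15.0
```

Emit:
{"op": "play_rows", "data": {
  "targets": [0,0,0.1,0,0,0,0.3,0,0,0,0.3,0]
}}

```text
t: 36.08
tool_pos: [0.5082, -0.1593, 0.1386]
orientation: [0.0, 3.142, -0.0]
force: [-0.1, 0.6, -1.1]
opening: 0.0345
gripper_force: 15.0
```

Emit:
{"op": "play_rows", "data": {
  "targets": [0,0,0.1,0,0,0,0.3,0,0,0,0.3,0]
}}

```text
t: 36.33
tool_pos: [0.5086, -0.1595, 0.1361]
orientation: [0.0, 3.141, -0.001]
force: [-0.2, 0.2, 1.9]
opening: 0.0345
gripper_force: 15.0
```

Emit:
{"op": "play_rows", "data": {
  "targets": [0,0,0,0,0,0,0,0,0,0,0,0,0,0,0,0,0,0,-3,0,0,0,-7,0,0,0,-10,0,0,0,-11,0],
  "grip": 5
}}

```text
t: 37.0
tool_pos: [0.5101, -0.1601, 0.2515]
orientation: [0.0, 3.135, -0.005]
force: [1.5, -0.1, 1.3]
opening: 0.0501
gripper_force: 0.0
```

Emit:
{"op": "play_rows", "data": {
  "targets": [1,-3,-1,0,2,-6,-2,0,3,-9,-2,0,4,-11,-2,0,4,-11,-2,0,4,-11,-2,0,4,-11,-2,0]
}}

```text
t: 37.58
tool_pos: [0.4681, -0.2688, 0.265]
orientation: [-0.001, -3.141, -0.001]
force: [0.7, 0.8, -0.7]
opening: 0.0501
gripper_force: 0.0
```

```bash
python3 - <<'E'
from h import *
st()
c=cam('wrist'); save(c,'w6'); np.save('w6T.npy',c['T'])
for nm,k,z in(('blu',BLU,.159),('red',RED,.093),('grn',GRN,.059)):
    for ce,a,bb in blobs(c,*k,amin=100): print(nm,ce,a,bb,onz(c,*ce,z).round(4))
E
```

```text
t 37.58 tcp [ 0.4681 -0.2688  0.265 ] xang 179.96 z [-0.001  0.001 -1.   ] op 0.0501 F [ 0.7  0.8 -0.7] q [-0.62 -0.05  1.59  0.    1.6  -2.19]
blu [539.3 258.8] 4318 [487 211 104 103] [ 0.4869 -0.1027  0.159 ]
blu [446.8 271.1] 2547 [411 234  71  71] [ 0.4968 -0.172   0.159 ]
blu [599.8 326.2] 1174 [574 309  48  40] [ 0.5439 -0.0453  0.159 ]
blu [274.3 410.3] 154 [260 391  21  45] [ 0.6241 -0.3083  0.159 ]
red [471.4  60.7] 1065 [410  35 122  52] [ 0.3379 -0.1449  0.093 ]
red [312.8 304.7] 555 [301 291  24  28] [ 0.5574 -0.2762  0.093 ]
grn [316.1 339.6] 150 [308 335  17  10] [ 0.6163 -0.2735  0.059 ]
```

View pics/w6.png

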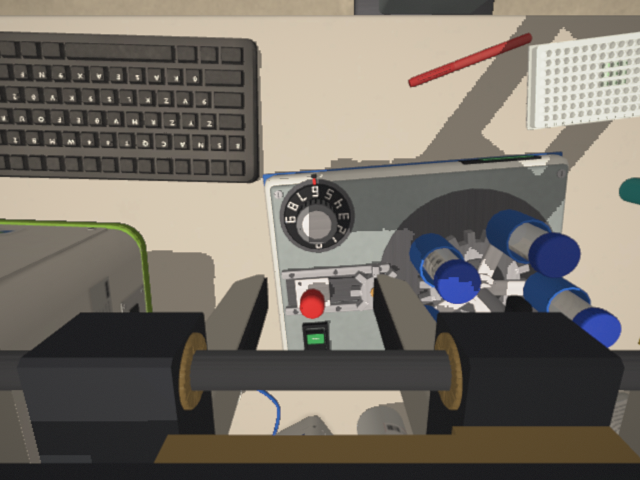

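The wrist view shows the collar at (317,215) with its index at (315,180), the knob at (313,304) and the green rocker end at (316,340). I'll enlarge the collar, rotated so it reads from the robot's side.

```bash
python3 - <<'E'
from h import *
im=cv2.imread('pics/w6.png')[165:275,260:380]
im=cv2.rotate(cv2.resize(im,None,fx=5,fy=5,interpolation=cv2.INTER_CUBIC),cv2.ROTATE_180); cv2.imwrite('pics/w6c.png',im)
c=cv2.imread('pics/w6.png'); g=cv2.cvtColor(c,cv2.COLOR_BGR2GRAY)[165:270,260:380]
print(cv2.HoughCircles(cv2.GaussianBlur(g,(3,3),0),cv2.HOUGH_GRADIENT,1,10,param1=100,param2=15,minRadius=12,maxRadius=45)[0][:6]+[260,165,0])
E
```

```text
[[316.5        215.5         37.70000076]
 [306.5        207.5         38.90000153]
 [327.5        219.5         26.60000038]
 [304.5        221.5         24.39999962]
 [303.5        236.5         37.79999924]
 [315.5        228.5         24.5       ]]
```

View pics/w6c.png

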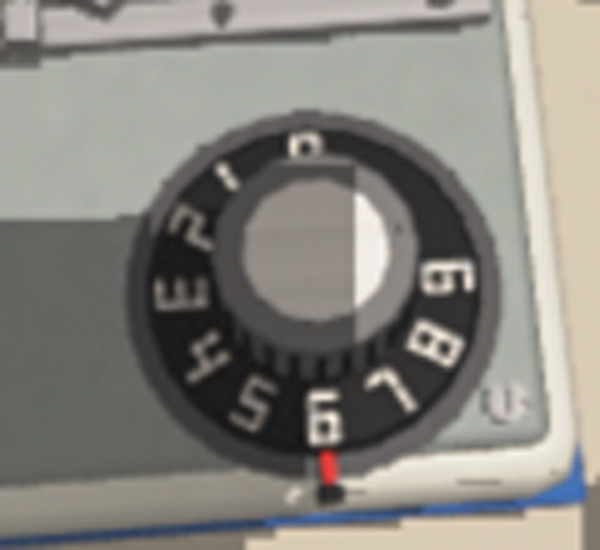

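The number at the index is 6, so the collar has to go counter-clockwise by 60 deg to reach 4, which is a negative roll. I'll locate the collar axis.

```bash
python3 - <<'E'
from h import *
c=cam('wrist'); t=cam('top')
print('cyl top wrist',onz(c,317,225,.081)); print('skirt',onz(c,316.5,215.5,.05)); print('top view',onz(t,440.4,286.6,.081))
print('knob top view',onz(t,441.9,257.1,.087))
E
```

```text
cyl top wrist [ 0.48040761 -0.2717048   0.081     ]
skirt [ 0.47813394 -0.27245002  0.05      ]
top view [ 0.48090658 -0.27366118  0.081     ]
knob top view [ 0.56059153 -0.27903181  0.087     ]
```

Emit:
{"op": "play_rows", "data": {
  "targets": [-1.2,-0.3,0,7,-1.2,-0.3,0,14,-1.2,-0.3,0,21,-1.2,-0.3,0,28,-1.2,-0.3,0,35,-1.2,-0.3,0,42,-1.2,-0.3,0,49,-1.2,-0.3,0,56],
  "grip": 6
}}

```text
t: 38.4
tool_pos: [0.4806, -0.2713, 0.2656]
orientation: [-1.482, -2.77, -0.0]
force: [-0.1, -0.3, 0.8]
opening: 0.0598
gripper_force: 0.0
```

Emit:
{"op": "play_rows", "data": {
  "targets": [0,0,0,7,0,0,0,14,0,0,0,21,0,0,0,28,0,0,2,35,0,0,4,42,0,0,6,49,0,0,8,56]
}}

```text
t: 39.07
tool_pos: [0.4806, -0.2713, 0.1849]
orientation: [2.608, 1.75, 0.0]
force: [0.3, -0.0, 0.1]
opening: 0.0599
gripper_force: 0.0
```

Emit:
{"op": "play_rows", "data": {
  "targets": [0,0,2,4,0,0,4,8,0,0,4,8,0,0,4,8,0,0,4,8]
}}

```text
t: 39.48
tool_pos: [0.4808, -0.2721, 0.1469]
orientation: [2.718, 1.574, 0.001]
force: [0.4, -0.3, -1.2]
opening: 0.0601
gripper_force: 0.0
```

```bash
cat >>h.py <<'E'
def to(p):
    s=st(); M=R.from_rotvec(s['orientation']).as_matrix(); print('tool delta cm',((np.array(p)-s['tool_pos'])@M*100).round(2))
E
python3 - <<'E'
from h import *
to((.480,-.2722,.056))
c=cam('wrist'); save(c,'w7')
E
```

```text
t 39.48 tcp [ 0.4808 -0.2721  0.1469] xang 60.17 z [ 0.001 -0.001 -1.   ] op 0.0601 F [ 0.4 -0.3 -1.2] q [-0.61  0.05  1.71  0.    1.38 -0.09]
tool delta cm [-0.05 -0.08  9.09]
```

View pics/w7.png

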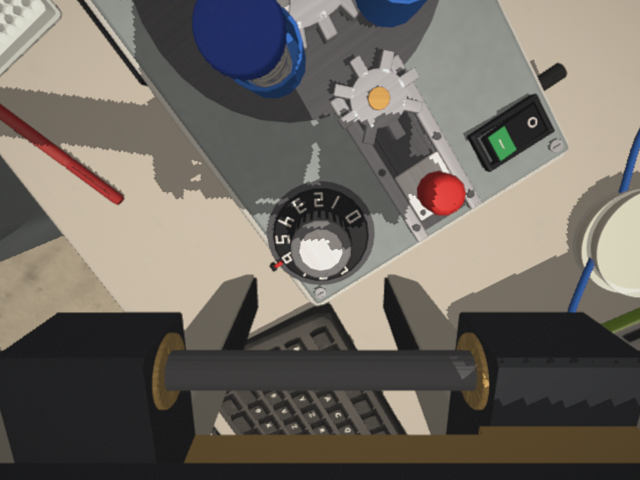

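Emit:
{"op": "play_rows", "data": {
  "targets": [0,0,3,0,0,0,6,0,0,0,8,0,0,0,8.9,0,0,0,8.9,0,0,0,8.9,0]
}}

```text
t: 40.03
tool_pos: [0.4809, -0.2727, 0.058]
orientation: [2.719, 1.571, 0.001]
force: [0.3, 0.2, 1.0]
opening: 0.0602
gripper_force: 0.0
```

Emit:
{"op": "play_rows", "data": {
  "targets": [0,0,0,0,0,0,0,0,0,0,0,0,0,0,0,0,0,0,0,0],
  "grip": 2,
  "grip_force": 30
}}

```text
t: 40.45
tool_pos: [0.4809, -0.2728, 0.058]
orientation: [2.719, 1.57, 0.001]
force: [-0.3, 0.8, 5.8]
opening: 0.0393
gripper_force: 30.0
```

Emit:
{"op": "play_rows", "data": {
  "targets": [0,0,0,-6,0,0,0,-12,0,0,0,-18,0,0,0,-24,0,0,0,-30,0,0,0,-36,0,0,0,-42,0,0,0,-48]
}}

```text
t: 41.12
tool_pos: [0.4814, -0.2729, 0.058]
orientation: [1.839, 2.544, 0.001]
force: [2.1, 1.0, 4.9]
opening: 0.0392
gripper_force: 30.0
```

Emit:
{"op": "play_rows", "data": {
  "targets": [0,0,0,-6,0,0,0,-12,0,0,0,-12,0,0,0,-12,0,0,0,-12,0]
}}

```text
invalid input at $.targets: expected a multiple of 4 numbers
```

```bash
python3 - <<'E'
from h import *
st()
E
```

```text
t 41.12 tcp [ 0.4814 -0.2729  0.058 ] xang 108.28 z [ 0.003 -0.001 -1.   ] op 0.0392 F [2.1 1.  4.9] q [-0.61  0.14  1.78  0.    1.22 -0.93]
```

Emit:
{"op": "play_rows", "data": {
  "targets": [0,0,0,-6,0,0,0,-12,0,0,0,-12,0,0,0,-12,0]
}}

```text
invalid input at $.targets: expected a multiple of 4 numbers
```

Emit:
{"op": "play_rows", "data": {
  "targets": [0,0,0,0,0,0,0,0,0,0,0,0,0,0,0,0,0,0,-3,0,0,0,-6,0,0,0,-9,0,0,0,-9,0],
  "grip": 6
}}

```text
t: 41.78
tool_pos: [0.4831, -0.2744, 0.1536]
orientation: [1.844, 2.532, 0.0]
force: [0.0, -0.9, 1.8]
opening: 0.0599
gripper_force: 0.0
```

```bash
python3 - <<'E'
from h import *
st()
c=cam('wrist'); save(c,'w8')
u,v=proj(c,(.480,-.2722,.055)).astype(int); print(u,v)
im=cv2.resize(c['im'][v-70:v+70,u-70:u+70],None,fx=4,fy=4,interpolation=cv2.INTER_CUBIC); cv2.imwrite('pics/w8c.png',im[...,::-1])
for ce,a,bb in blobs(c,*RED,amin=100): print(ce,a,bb,onz(c,*ce,.093).round(4))
for ce,a,bb in blobs(c,*GRN,amin=50): print(ce,a,bb,onz(c,*ce,.059).round(4))
E
```

```text
t 41.78 tcp [ 0.4831 -0.2744  0.1536] xang 107.88 z [ 0.008 -0.006 -1.   ] op 0.0599 F [ 0.  -0.9  1.8] q [-0.61  0.04  1.7  -0.    1.39 -0.92]
317 230
[185.5  21. ] 536 [177   0  17  44] [ 0.3741 -0.1734  0.093 ]
[434.4 282.6] 1079 [412 264  42  42] [ 0.559  -0.2721  0.093 ]
[490.4 289.3] 335 [480 278  22  24] [ 0.6162 -0.2748  0.059 ]
```

View pics/w8c.png

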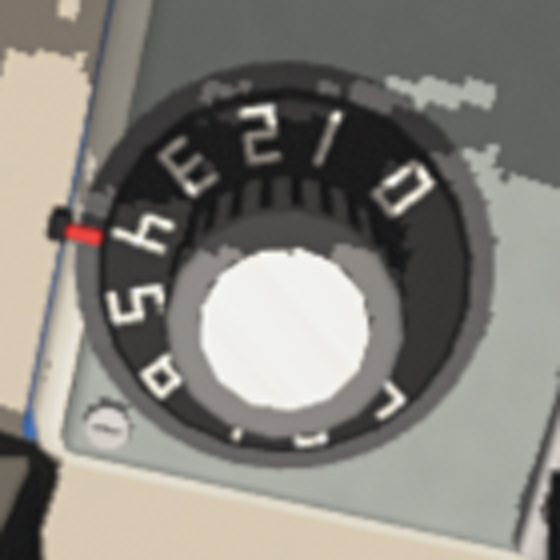

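The collar shows 4 near the index. The second turn call was refused because its list length was wrong, so I'll measure the residual angle.

```bash
cat > dial.py <<'E'
from h import *
def prof(c,ctr,z=.052):
    A=np.radians(np.arange(0,360,.5)); out=[]
    g=cv2.cvtColor(c['im'],cv2.COLOR_RGB2GRAY).astype(np.float32)
    acc=0
    for r in np.arange(.025,.0325,.001):
        p=np.array([proj(c,(ctr[0]+r*np.cos(a),ctr[1]+r*np.sin(a),z)) for a in A],np.float32)
        acc=acc+cv2.remap(g,p[:,:1],p[:,1:],cv2.INTER_LINEAR)[:,0]
    return acc/8
def index(c,ctr,z=.05):
    hsv=cv2.cvtColor(c['im'],cv2.COLOR_RGB2HSV); best=[]
    for a in np.arange(150,230,.5):
        for r in np.arange(.034,.042,.001):
            u,v=proj(c,(ctr[0]+r*np.cos(np.radians(a)),ctr[1]+r*np.sin(np.radians(a)),z)).round().astype(int)
            h=hsv[v,u]
            if (h[0]<6 or h[0]>174) and h[1]>150: best.append(a)
    return np.mean(best) if best else None
E
python3 - <<'E'
from dial import *
T=np.load('w6T.npy'); c=cam('wrist')
o=dict(c); o['T']=T; o['im']=cv2.imread('pics/w6.png')[...,::-1].copy()
ctr=(.480,-.2722)
a,b=prof(o,ctr),prof(c,ctr)
for n,p in(('old',a),('new',b)):
    m=p>95; e=np.flatnonzero(np.diff(m.astype(int))); print(n,(e/2).tolist())
print(index(o,ctr),index(c,ctr))
E
```

```text
old [9.5, 35.0, 40.0, 98.5, 99.5, 128.5, 130.0, 178.0, 191.0, 215.0, 221.0, 235.5, 250.5, 265.0, 280.0, 355.5]
new [49.5, 55.5, 58.5, 63.5, 90.0, 93.0, 111.0, 115.5, 119.0, 122.0, 149.5, 153.0, 170.5, 176.5, 178.0, 184.5, 199.5, 213.5, 229.5, 244.0, 249.0, 333.5]
184.74545454545455 184.84677419354838
```

It's about 8 deg short of 4, so I'll regrip and finish the turn.

Emit:
{"op": "play_rows", "data": {
  "targets": [0,0,3,0,0,0,6,0,0,0,8,0,0,0,9,0,0,0,9,0,0,0,9,0]
}}

```text
t: 42.38
tool_pos: [0.4794, -0.2718, 0.0555]
orientation: [-1.846, -2.539, 0.0]
force: [1.1, -0.1, 0.9]
opening: 0.06
gripper_force: 0.0
```

Emit:
{"op": "play_rows", "data": {
  "targets": [0,0,0,0,0,0,0,0,0,0,0,0,0,0,0,0,0,0,0,0],
  "grip": 2
}}

```text
t: 42.8
tool_pos: [0.4811, -0.2725, 0.0575]
orientation: [1.846, 2.54, 0.001]
force: [3.3, 1.3, 2.6]
opening: 0.0391
gripper_force: 30.0
```

Emit:
{"op": "play_rows", "data": {
  "targets": [0,0,0,-4,0,0,0,-8,0,0,0,-8,0,0,0,-8]
}}

```text
t: 43.13
tool_pos: [0.4812, -0.2725, 0.0575]
orientation: [1.667, 2.661, 0.001]
force: [5.6, 1.5, 2.7]
opening: 0.0392
gripper_force: 30.0
```

Emit:
{"op": "play_rows", "data": {
  "targets": [0,0,0,0,0,0,0,0,0,0,0,0,0,0,0,0,0,0,-3,0,0,0,-6,0,0,0,-9,0,0,0,-9,0],
  "grip": 6
}}

```text
t: 43.8
tool_pos: [0.4829, -0.2745, 0.1536]
orientation: [1.661, 2.656, -0.001]
force: [0.5, -0.6, 0.7]
opening: 0.06
gripper_force: 0.0
```

```bash
python3 - <<'E'
from dial import *
s=st(); c=cam('wrist'); save(c,'w9'); ctr=(.480,-.2722)
p=prof(c,ctr); m=p>95; print((np.flatnonzero(np.diff(m.astype(int)))/2).tolist(),index(c,ctr))
for ce,a,bb in blobs(c,*RED,amin=100): print(ce,a,bb,onz(c,*ce,.093).round(4))
E
```

```text
t 43.80 tcp [ 0.4829 -0.2745  0.1536] xang 115.95 z [ 0.007 -0.006 -1.   ] op 0.0600 F [ 0.5 -0.6  0.7] q [-0.61  0.04  1.7  -0.    1.39 -1.06]
[58.0, 63.0, 68.0, 71.5, 98.0, 102.0, 119.0, 126.0, 126.5, 131.5, 158.0, 161.0, 179.0, 192.5, 208.0, 221.5, 237.5, 252.0, 256.5, 341.5] 184.70833333333334
[214.8  11.6] 302 [209   0  13  26] [ 0.3731 -0.1786  0.093 ]
[432.9 291.8] 423 [414 278  32  34] [ 0.5599 -0.2674  0.093 ]
```

The collar is on 4 (digit 4 at 185.7 deg, index at 184.7 deg). Next is the gear knob.

Emit:
{"op": "play_rows", "data": {
  "targets": [-1,2,0,0,-2,4,0,0,-3,6,0,7,-3.9,7,0,14,-3.9,7,0,21,-3.9,7,0,21,-3.9,7,0,21,-3.9,7,0,21]
}}

```text
t: 44.52
tool_pos: [0.5593, -0.2764, 0.1456]
orientation: [-2.117, -2.319, 0.001]
force: [-0.3, 0.5, 0.0]
opening: 0.0598
gripper_force: 0.0
```

```bash
python3 - <<'E'
from h import *
to((.561,-.2765,.066))
c=cam('wrist'); save(c,'w10')
for ce,a,bb in blobs(c,*RED,amin=100):
    p=onz(c,*ce,.093); print(ce,a,bb,p.round(4))
for ce,a,bb in blobs(c,*GRN,amin=50): print(ce,a,bb,onz(c,*ce,.059).round(4))
E
```

```text
t 44.52 tcp [ 0.5593 -0.2764  0.1456] xang 95.21 z [-0.002  0.001 -1.   ] op 0.0598 F [-0.3  0.5  0. ] q [-0.54  0.24  1.5  -0.    1.4  -0.63]
tool delta cm [-0.03  0.18  7.96]
[36.6 32.8] 920 [17  0 40 68] [ 0.3994 -0.1677  0.093 ]
[328.  253.5] 1350 [309 232  39  44] [ 0.5627 -0.2744  0.093 ]
[403.5 245.5] 424 [394 233  20  26] [ 0.6163 -0.2749  0.059 ]
```

View pics/w10.png

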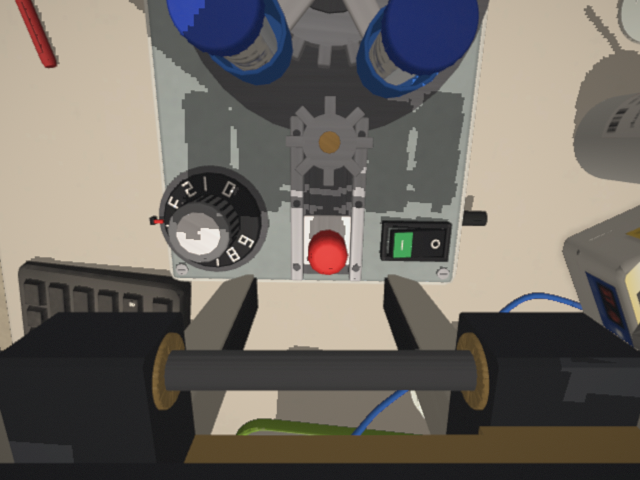

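Emit:
{"op": "play_rows", "data": {
  "targets": [0,0.25,2,0,0,0.25,4,0,0,0.25,6,0,0,0.25,7.5,0,0,0.25,8,0,0,0.25,8,0,0,0.25,8,0],
  "grip": 4.5
}}

```text
t: 45.15
tool_pos: [0.5626, -0.2766, 0.0672]
orientation: [2.122, 2.317, 0.0]
force: [0.2, -0.2, 0.5]
opening: 0.0452
gripper_force: 0.0
```

Emit:
{"op": "play_rows", "data": {
  "targets": [0,0,0,0,0,0,0,0,0,0,0,0,0,0,0,0,0,0,0,0],
  "grip": 1.5,
  "grip_force": 40
}}

```text
t: 45.57
tool_pos: [0.5637, -0.2768, 0.0678]
orientation: [2.121, 2.314, 0.001]
force: [3.6, 0.7, 2.9]
opening: 0.0247
gripper_force: 40.0
```

Emit:
{"op": "play_rows", "data": {
  "targets": [0.4,0,0,0,0.8,0,0,0,1.2,0,0,0,1.6,0,0,0,2,0,0,0,2.3,0,0,0,2.6,0,0,0,2.6,0,0,0]
}}

```text
t: 46.23
tool_pos: [0.5619, -0.2519, 0.0678]
orientation: [2.12, 2.312, 0.0]
force: [5.4, -4.9, -1.1]
opening: 0.0245
gripper_force: 40.0
```

```bash
python3 - <<'E'
from h import *
st()
E
```

```text
t 46.23 tcp [ 0.5619 -0.2519  0.0678] xang 94.98 z [ 0.004 -0.003 -1.   ] op 0.0245 F [ 5.4 -4.9 -1.1] q [-0.5   0.28  1.6  -0.    1.26 -0.59]
```

Now I'll press on to the stop.

Emit:
{"op": "play_rows", "data": {
  "targets": [0.1,0,0,0,0.2,0,0,0,0.3,0,0,0,0.4,0,0,0,0.4,0,0,0]
}}

```text
t: 46.65
tool_pos: [0.5618, -0.2506, 0.0679]
orientation: [2.118, 2.309, -0.003]
force: [8.2, -16.2, -6.6]
opening: 0.0248
gripper_force: 40.0
```

Emit:
{"op": "play_rows", "data": {
  "targets": [0.1,0,0,0,0.2,0,0,0,0.2,0,0,0,0.2,0,0,0]
}}

```text
t: 46.98
tool_pos: [0.5618, -0.2505, 0.0679]
orientation: [2.117, 2.306, -0.005]
force: [10.0, -24.3, -10.3]
opening: 0.025
gripper_force: 40.0
```

Emit:
{"op": "play_rows", "data": {
  "targets": [-0.3,0,0,0,-0.3,0,0,0]
}}

```text
t: 47.15
tool_pos: [0.5618, -0.2508, 0.0679]
orientation: [2.12, 2.31, -0.001]
force: [6.2, -12.7, -2.7]
opening: 0.0247
gripper_force: 40.0
```

Emit:
{"op": "play_rows", "data": {
  "targets": [0,0,0,0,0,0,0,0,0,0,0,0,0,0,-3,0,0,0,-7,0,0,0,-11,0,0,0,-15,0,0,0,-18,0],
  "grip": 4.5
}}

```text
t: 47.82
tool_pos: [0.5604, -0.2473, 0.2504]
orientation: [2.121, 2.315, 0.001]
force: [1.8, -0.5, 0.9]
opening: 0.0447
gripper_force: 0.0
```

Emit:
{"op": "play_rows", "data": {
  "targets": [3,0,0,0,6,0,0,0,10,0,0,0,12,0,0,0,14.4,1,0,0,14.4,1,0,0,14.4,1,0,0,14.4,1,0,0]
}}

```text
t: 48.48
tool_pos: [0.5573, -0.1034, 0.2464]
orientation: [-2.122, -2.316, 0.001]
force: [0.2, -0.4, -0.4]
opening: 0.0448
gripper_force: 0.0
```

```bash
python3 - <<'E'
from h import *
to((.549,-.107,.13))
c=cam('wrist'); save(c,'w11')
P=[]
for ce,a,bb in blobs(c,*BLU,amin=1500): print(ce,a,bb,onz(c,*ce,.159).round(4))
for ce,a,bb in blobs(c,*RED,amin=100): print('red',ce,a,bb,onz(c,*ce,.093).round(4))
E
```

```text
t 48.48 tcp [ 0.5573 -0.1034  0.2464] xang 95.02 z [-0.001 -0.    -1.   ] op 0.0448 F [ 0.2 -0.4 -0.4] q [-0.27  0.03  1.54 -0.    1.57 -0.36]
tool delta cm [-0.29 -0.84 11.64]
[624.6 104.2] 1720 [604  20  36 148] [0.7397 0.0028 0.159 ]
[321.  146.9] 2404 [295 119  53  57] [ 0.551  -0.0405  0.159 ]
[231.2 201.4] 2734 [199 167  70  66] [ 0.4935 -0.0818  0.159 ]
[397.5 215.4] 2639 [364 180  65  68] [ 0.6072 -0.0814  0.159 ]
[351.6 298.4] 2231 [329 255  46  82] [ 0.5828 -0.1458  0.159 ]
red [105.7 189.4] 1046 [ 79 134  54 114] [ 0.3725 -0.0948  0.093 ]
red [602.1 343.4] 203 [588 335  29  16] [ 0.8339 -0.2014  0.093 ]
```

View pics/w11.png

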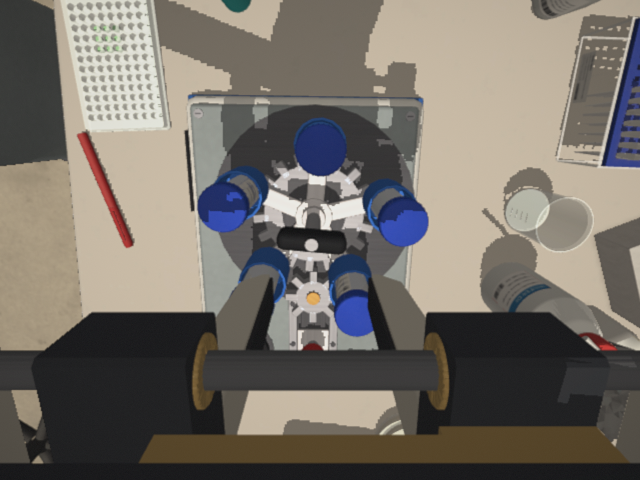

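The wrist view shows the handle as a black bar at (312,240), almost along image x, with all five cups holding blue caps. The knob is home. I'll measure the handle's centre and yaw.

```bash
python3 - <<'E'
from h import *
c=cam('wrist')
g=cv2.cvtColor(c['im'],cv2.COLOR_RGB2GRAY)[222:258,265:360]
m=(g<45).astype(np.uint8); n,l,s,ce=cv2.connectedComponentsWithStats(m); i=1+s[1:,4].argmax(); print(s[i],ce[i]+[265,222])
pts=np.argwhere(l==i)[:,::-1].astype(np.float32)
r=cv2.minAreaRect(pts); print(r)
W=np.array([onz(c,*(p+[265,222]),.158)[:2] for p in pts]); r=cv2.minAreaRect(W.astype(np.float32)*1000); print(r)
C=W.mean(0); w,v=np.linalg.eigh(np.cov((W-C).T)); print(C, np.degrees(np.arctan2(v[1,1],v[0,1])))
E
```

```text
[  12    4   69   27 1283] [311.46999221 238.6609509 ]
((46.258880615234375, 16.95820426940918), (68.77266693115234, 22.641555786132812), 4.864514350891113)
((549.8892211914062, -104.19142150878906), (16.51566505432129, 48.20979309082031), 89.95417785644531)
[ 0.54992977 -0.10391603] 179.88324835968933
```

Handle yaw is about 0 deg and the knob frame is about 5 deg, so d is about -5 deg. The nearest gap is at d = -10 deg, which means turning clockwise (positive roll) by about 5 deg.

Emit:
{"op": "play_rows", "data": {
  "targets": [-0.15,-0.8,0,7,-0.15,-0.8,0,14,-0.15,-0.8,0,21,-0.15,-0.8,0,28,-0.15,-0.8,0,35,-0.15,-0.8,0,42,-0.15,-0.8,0,49,-0.15,-0.8,0,56],
  "grip": 4
}}

```text
t: 49.25
tool_pos: [0.5495, -0.1067, 0.2465]
orientation: [-2.966, -1.037, 0.001]
force: [0.2, 0.1, -0.1]
opening: 0.0396
gripper_force: 0.0
```

Emit:
{"op": "play_rows", "data": {
  "targets": [0,0,0,7,0,0,0,14,0,0,0,21,0,0,0,28,0,0,0,35,0,0,0,39,0,0,0,39,0,0,0,39]
}}

```text
t: 49.92
tool_pos: [0.5495, -0.1063, 0.2465]
orientation: [3.142, 0.002, -0.001]
force: [0.9, -0.3, 0.2]
opening: 0.0399
gripper_force: 0.0
```

```bash
python3 - <<'E'
from h import *
to((.5493,-.1055,.132))
E
```

```text
t 49.92 tcp [ 0.5495 -0.1063  0.2465] xang 0.06 z [-0. -0. -1.] op 0.0399 F [ 0.9 -0.3  0.2] q [-0.28  0.01  1.56 -0.    1.57  1.29]
tool delta cm [-0.02 -0.08 11.45]
```

Emit:
{"op": "play_rows", "data": {
  "targets": [0,0,3,0,0,0,6,0,0,0,9,0,0,0,11,0,0,0,11.4,0,0,0,11.4,0,0,0,11.4,0]
}}

```text
t: 50.5
tool_pos: [0.5503, -0.1058, 0.1338]
orientation: [3.141, 0.001, 0.002]
force: [0.1, -0.2, 0.1]
opening: 0.0399
gripper_force: 0.0
```

Emit:
{"op": "play_rows", "data": {
  "targets": [0,0,0,0,0,0,0,0,0,0,0,0,0,0,0,0,0,0,0,0],
  "grip": 0.5,
  "grip_force": 20
}}

```text
t: 50.92
tool_pos: [0.5503, -0.1066, 0.1336]
orientation: [3.139, -0.0, 0.002]
force: [-0.3, -2.1, 2.9]
opening: 0.014
gripper_force: 20.0
```

Emit:
{"op": "play_rows", "data": {
  "targets": [0,0,0,1,0,0,0,2,0,0,0,3,0,0,0,3.5,0,0,0,4,0,0,0,4.5,0,0,0,5,0,0,0,5]
}}

```text
t: 51.58
tool_pos: [0.5503, -0.1065, 0.1336]
orientation: [3.137, -0.139, 0.003]
force: [-0.4, -4.4, 3.2]
opening: 0.0138
gripper_force: 20.0
```

```bash
python3 - <<'E'
from h import *
s=st(); print(s['wrist_torque'].round(3),s['gripper_force'])
E
```

```text
t 51.58 tcp [ 0.5503 -0.1065  0.1336] xang -5.09 z [ 0.002 -0.002 -1.   ] op 0.0138 F [-0.4 -4.4  3.2] q [-0.28  0.08  1.7  -0.    1.36  1.38]
[-0.725  0.18  -0.022] 20.002882182598114
```

Emit:
{"op": "play_rows", "data": {
  "targets": [0,0,0,0.7,0,0,0,1.4,0,0,0,2,0,0,0,2]
}}

```text
t: 51.92
tool_pos: [0.5503, -0.1065, 0.1336]
orientation: [3.134, -0.194, 0.003]
force: [0.2, -4.9, 3.7]
opening: 0.0142
gripper_force: 20.0
```

```bash
python3 - <<'E'
from h import *
s=st(); print(s['wrist_torque'].round(3))
E
```

```text
t 51.92 tcp [ 0.5503 -0.1065  0.1336] xang -7.09 z [ 0.002 -0.002 -1.   ] op 0.0142 F [ 0.2 -4.9  3.7] q [-0.28  0.08  1.7  -0.    1.36  1.41]
[-0.755  0.189  0.01 ]
```

Emit:
{"op": "play_rows", "data": {
  "targets": [0,0,0,-1,0,0,0,-2,0,0,0,-3,0,0,0,-4,0,0,0,-4,0,0,0,-4]
}}

```text
t: 52.42
tool_pos: [0.5503, -0.1065, 0.1336]
orientation: [3.139, -0.084, 0.002]
force: [-1.0, -4.4, 3.0]
opening: 0.0138
gripper_force: 20.1
```

```bash
python3 - <<'E'
from h import *
s=st(); print(s['wrist_torque'].round(3))
c=cam('side'); save(c,'s5')
u,v=proj(c,(.56,-.25,.07)).astype(int)
cv2.imwrite('pics/s5c.png',cv2.resize(c['im'][v-60:v+40,u-60:u+60],None,fx=5,fy=5,interpolation=cv2.INTER_CUBIC)[...,::-1])
E
```

```text
t 52.42 tcp [ 0.5503 -0.1065  0.1336] xang -3.07 z [ 0.001 -0.002 -1.   ] op 0.0138 F [-1.  -4.4  3. ] q [-0.28  0.08  1.7  -0.    1.36  1.34]
[-0.837  0.14  -0.296]
```

View pics/s5c.png

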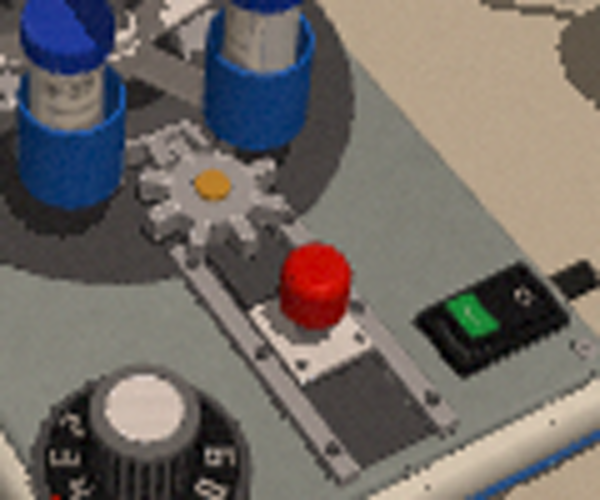

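No yellow tell-tale shows behind the knob's plate at (312,340) in the crop. I'll check the lock by torque in both directions.

Emit:
{"op": "play_rows", "data": {
  "targets": [0,0,0,-1,0,0,0,-2,0,0,0,-2,0,0,0,-2]
}}

```text
t: 52.8
tool_pos: [0.5502, -0.1065, 0.1336]
orientation: [3.14, -0.03, 0.002]
force: [-0.9, -5.5, 3.8]
opening: 0.0144
gripper_force: 20.6
```

```bash
python3 - <<'E'
from h import *
s=st(); print(s['wrist_torque'].round(3))
E
```

```text
t 52.80 tcp [ 0.5502 -0.1065  0.1336] xang -1.08 z [ 0.001 -0.002 -1.   ] op 0.0144 F [-0.9 -5.5  3.8] q [-0.28  0.08  1.7  -0.    1.36  1.31]
[-0.854  0.331 -0.41 ]
```

Emit:
{"op": "play_rows", "data": {
  "targets": [0,0,0,2,0,0,0,4,0,0,0,6,0,0,0,8,0,0,0,8,0,0,0,8]
}}

```text
t: 53.3
tool_pos: [0.5503, -0.1064, 0.1336]
orientation: [3.13, -0.247, 0.003]
force: [-0.2, -4.7, 3.0]
opening: 0.0139
gripper_force: 20.3
```

```bash
python3 - <<'E'
from h import *
s=st(); print(s['wrist_torque'].round(3))
E
```

```text
t 53.30 tcp [ 0.5503 -0.1064  0.1336] xang -9.03 z [ 0.002 -0.002 -1.   ] op 0.0139 F [-0.2 -4.7  3. ] q [-0.28  0.08  1.7  -0.    1.36  1.45]
[-0.884  0.154  0.402]
```

Torque goes from -0.41 to +0.40 N m over ±4 deg about yaw -5 deg. That's well above the 0.1 N m drag, so the ring is locked in mesh. I'll release the handle and check.

Emit:
{"op": "play_rows", "data": {
  "targets": [0,0,0,-1.5,0,0,0,-3.2,0,0,0,-3.2,0,0,0,-3.2]
}}

```text
t: 53.63
tool_pos: [0.5503, -0.1065, 0.1336]
orientation: [3.136, -0.16, 0.003]
force: [-1.1, -4.8, 2.8]
opening: 0.0137
gripper_force: 20.0
```

Emit:
{"op": "play_rows", "data": {
  "targets": [0,0,0,0,0,0,0,0,0,0,0,0,0,0,0,0,0,0,-3,0,0,0,-7,0,0,0,-10,0,0,0,-12,0],
  "grip": 4
}}

```text
t: 54.3
tool_pos: [0.5507, -0.1055, 0.2565]
orientation: [3.137, -0.159, 0.006]
force: [0.1, -0.5, -0.2]
opening: 0.0401
gripper_force: 0.0
```

Emit:
{"op": "play_rows", "data": {
  "targets": [0,0,0,-7,0,0,0,-14,0,0,0,-21,0,0,0,-28,0,0,0,-35,0,0,0,-42,0,0,0,-49,0,0,0,-56],
  "grip": 0
}}

```text
t: 54.97
tool_pos: [0.5496, -0.1051, 0.2524]
orientation: [-2.84, -1.341, 0.0]
force: [0.8, -0.1, -1.3]
opening: 0.0003
gripper_force: 0.0
```

Emit:
{"op": "play_rows", "data": {
  "targets": [0,0,0,-7,0,0,0,-14,0,0,0,-21,0,0,0,-28,0,0,0,-35,0,0,0,-42,0,0,0,-44,0,0,0,-44]
}}

```text
t: 55.63
tool_pos: [0.5496, -0.1052, 0.2524]
orientation: [-2.136, -2.303, 0.0]
force: [-0.2, 0.6, 0.6]
opening: 0.0003
gripper_force: 0.0
```

```bash
python3 - <<'E'
from h import *
to((.609,-.2745,.10))
c=cam('wrist'); t=cam('top')
g=cv2.cvtColor(c['im'],cv2.COLOR_RGB2GRAY)
u,v=proj(c,(.5495,-.106,.158)).astype(int); m=(g[v-30:v+30,u-45:u+45]<45).astype(np.uint8); n,l,s,ce=cv2.connectedComponentsWithStats(m); i=1+s[1:,4].argmax()
pts=np.argwhere(l==i)[:,::-1]+[u-45,v-30]; W=np.array([onz(c,*p,.158)[:2] for p in pts]); C=W.mean(0); w,V=np.linalg.eigh(np.cov((W-C).T)); print(C,np.degrees(np.arctan2(V[1,1],V[0,1])),s[i])
for n,k in(('red',RED),('grn',GRN)):
    for ce,a,bb in blobs(t,*k,amin=8,box=(330,215,465,310)): print(n,ce,a,onz(t,*ce,.085).round(4))
im=np.hstack([cv2.resize(t['im'][205:320,325:470],(580,460),interpolation=cv2.INTER_CUBIC)]); cv2.imwrite('pics/t5c.png',im[...,::-1])
E
```

```text
t 55.63 tcp [ 0.5496 -0.1052  0.2524] xang 94.30 z [-0.  0. -1.] op 0.0003 F [-0.2  0.6  0.6] q [-0.28  0.01  1.55  0.    1.58 -0.36]
tool delta cm [-17.34   4.66  15.23]
[ 0.55023672 -0.10404347] 173.59590257338309 [  13   13   68   31 1204]
```

View pics/t5c.png

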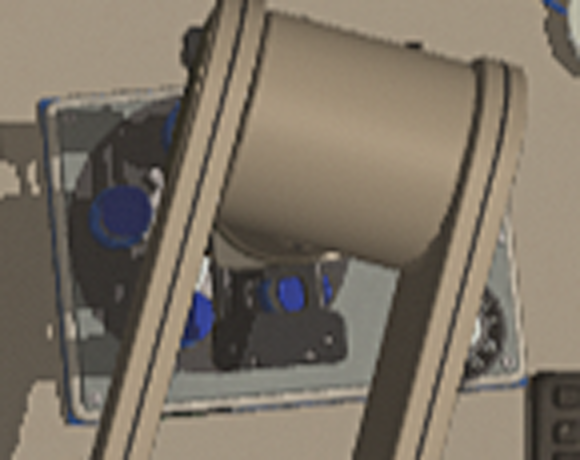

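I've now viewed 15 pictures, one over the limit of 14, so from here I'll check by numbers only.

```bash
python3 - <<'E'
from h import *
c=cam('side')
o=dict(c); 
for n in('s3','s5','now'):
    d=dict(c)
    if n!='now': d['im']=cv2.imread(f'pics/{n}.png')[...,::-1].copy()
    u,v=proj(c,(.56,-.25,.07)).astype(int); b=(u-60,v-60,u+60,v+60)
    for nm,k,z in(('red',RED,.08),('hub',((10,100,90),(30,255,255)),.07)):
        for ce,a,bb in blobs(d,*k,amin=4,box=b): print(n,nm,ce,a,bb,onz(d,*ce,z).round(4))
E
```

```text
s3 red [393.  348.8] 195 [386 341  15  17] [ 0.5669 -0.2789  0.08  ]
s3 red [332. 382.] 7 [331 381   3   3] [ 0.4382 -0.2939  0.08  ]
s3 hub [371.5 328. ] 42 [368 325   8   7] [ 0.5589 -0.2153  0.07  ]
s5 red [385.  338.3] 175 [378 331  14  17] [ 0.5655 -0.2528  0.08  ]
s5 red [332. 382.] 7 [331 381   3   3] [ 0.4382 -0.2939  0.08  ]
s5 hub [364.1 318.5] 37 [361 316   7   6] [ 0.5571 -0.1895  0.07  ]
now red [384.7 338.6] 190 [378 331  14  17] [ 0.5647 -0.2532  0.08  ]
now red [331.5 382.5] 4 [331 382   2   2] [ 0.437  -0.2944  0.08  ]
now hub [364.1 318.5] 37 [361 316   7   6] [ 0.5571 -0.1895  0.07  ]
```

The knob moved 26.1 mm and the idler hub 25.9 mm, with no yellow showing, so it's fully in mesh. Next is the rocker.

Emit:
{"op": "play_rows", "data": {
  "targets": [-3.5,1,0,0,-7,2,0,0,-10.5,3,0,0,-14,4,0,0,-17.3,4.8,0,0,-17.3,4.8,0,0,-17.3,4.8,0,0]
}}

```text
t: 56.37
tool_pos: [0.6099, -0.2761, 0.2512]
orientation: [-2.142, -2.296, 0.001]
force: [-0.5, 0.1, -1.0]
opening: 0.0004
gripper_force: 0.0
```

Emit:
{"op": "play_rows", "data": {
  "targets": [0,0,4,0,0,0,8,0,0,0,12,0,0,0,15,0,0,0,17,0,0,0,18,0,0,0,18,0,0,0,18,0]
}}

```text
t: 57.03
tool_pos: [0.6106, -0.2739, 0.0737]
orientation: [2.138, 2.301, 0.0]
force: [-0.4, -0.3, -0.1]
opening: 0.0008
gripper_force: 0.0
```

```bash
python3 - <<'E'
from h import *
to((.610,-.2745,.059))
E
```

```text
t 57.03 tcp [ 0.6106 -0.2739  0.0737] xang 94.21 z [ 0.001 -0.    -1.   ] op 0.0008 F [-0.4 -0.3 -0.1] q [-0.5   0.42  1.42  0.    1.3  -0.57]
tool delta cm [-0.06 -0.07  1.47]
```

Emit:
{"op": "play_rows", "data": {
  "targets": [0,0,0.5,0,0,0,1,0,0,0,1.3,0,0,0,1.5,0,0,0,1.6,0,0,0,1.6,0]
}}

```text
t: 57.53
tool_pos: [0.6101, -0.2749, 0.0569]
orientation: [2.139, 2.301, -0.001]
force: [-0.8, 0.0, 1.5]
opening: 0.0004
gripper_force: 0.8
```

Emit:
{"op": "play_rows", "data": {
  "targets": [0,0,0.1,0,0,0,0.2,0,0,0,0.3,0,0,0,0.3,0]
}}

```text
t: 57.87
tool_pos: [0.6101, -0.2749, 0.0547]
orientation: [2.139, 2.301, -0.001]
force: [-6.4, -0.7, 10.2]
opening: 0.0007
gripper_force: 5.5
```

Emit:
{"op": "play_rows", "data": {
  "targets": [0,0,0.1,0,0,0,0.2,0,0,0,0.3,0,0,0,0.3,0]
}}

```text
t: 58.2
tool_pos: [0.6102, -0.275, 0.0543]
orientation: [2.138, 2.301, -0.001]
force: [-15.6, 4.0, 27.9]
opening: 0.0005
gripper_force: 14.7
```

Emit:
{"op": "play_rows", "data": {
  "targets": [0,0,-1,0,0,0,-4,0,0,0,-8,0,0,0,-12,0,0,0,-16,0,0,0,-20,0,0,0,-20,0,0,0,-20,0]
}}

```text
t: 58.87
tool_pos: [0.6123, -0.2752, 0.255]
orientation: [2.133, 2.296, 0.004]
force: [-0.9, -0.5, -0.6]
opening: 0.0004
gripper_force: 0.0
```

```bash
python3 - <<'E'
from h import *
st()
c=cam('side'); w=cam('wrist'); save(w,'w12')
for n in('s3','s5','now'):
    d=dict(c)
    if n!='now': d['im']=cv2.imread(f'pics/{n}.png')[...,::-1].copy()
    u,v=proj(c,(.616,-.2745,.057)).astype(int)
    for ce,a,bb in blobs(d,*GRN,amin=4,box=(u-25,v-25,u+25,v+25)):
        hs=cv2.cvtColor(d['im'],cv2.COLOR_RGB2HSV)[int(ce[1]),int(ce[0])]; print(n,ce,a,bb,hs)
for ce,a,bb in blobs(w,*GRN,amin=50): print('w',ce,a,bb,onz(w,*ce,.055).round(4))
o=dict(w); o['im']=cv2.imread('pics/w10.png')[...,::-1].copy()
for nm,d in(('w10',o),('now',w)):
    for ce,a,bb in blobs(d,*GRN,amin=50): print(nm,ce,a,bb)
E
```

```text
t 58.87 tcp [ 0.6123 -0.2752  0.255 ] xang 94.20 z [ 0.007 -0.003 -1.   ] op 0.0004 F [-0.9 -0.5 -0.6] q [-0.5   0.31  1.22  0.    1.61 -0.57]
s3 [416.  344.6] 54 [411 341  11   8] [ 67 200 129]
s5 [416.  344.6] 55 [411 341  11   8] [ 67 204 134]
now [415.1 346.3] 65 [410 342  11  10] [ 67 201 133]
w [325.  209.1] 226 [319 200  13  19] [ 0.6152 -0.2756  0.055 ]
w10 [403.5 245.5] 424 [394 233  20  26]
now [325.  209.1] 226 [319 200  13  19]
```

The green end dropped 1.7 px in the side view, about 4 mm, which matches fully pressed. I'll move the arm away and do a final numeric check.

Emit:
{"op": "play_rows", "data": {
  "targets": [0,-4,0,0,0,-8,0,0,0,-12,0,0,0,-15,0,0,0,-18,0,0,0,-20,0,0,0,-20,0,0,0,-20,0,0]
}}

```text
t: 59.63
tool_pos: [0.4096, -0.2886, 0.2487]
orientation: [-2.139, -2.298, -0.0]
force: [-0.0, 0.3, 0.2]
opening: 0.0004
gripper_force: 0.0
```

```bash
python3 - <<'E'
from h import *
from dial import *
st()
t=cam('top'); save(t,'t9'); s=cam('side')
for n,k,z,b in(('blue',BLU,.152,(330,215,465,310)),('org',ORG,.113,(200,200,465,310)),('red',RED,.085,(430,245,452,268)),):
    for ce,a,bb in blobs(t,*k,amin=20,box=b): print(n,ce,a,onz(t,*ce,z).round(4))
u,v=proj(s,(.616,-.2745,.057)).astype(int); print([x for x in blobs(s,*GRN,amin=4,box=(u-25,v-25,u+25,v+25))])
u,v=proj(s,(.56,-.22,.07)).astype(int); print('hub',[(x[0],x[1]) for x in blobs(s,(10,100,90),(30,255,255),amin=4,box=(u-40,v-40,u+40,v+40))])
print('org side',[(x[0],x[1],x[2]) for x in blobs(s,*ORG,amin=30,box=(250,130,360,260))])
w=cam('wrist'); 
try:
    p=prof(w,(.480,-.2722)); print((np.flatnonzero(np.diff((p>95).astype(int)))/2).tolist(),index(w,(.480,-.2722)))
except Exception as e: print(e)
E
```

```text
t 59.63 tcp [ 0.4096 -0.2886  0.2487] xang 94.10 z [-0.002  0.002 -1.   ] op 0.0004 F [-0.   0.3  0.2] q [-0.72 -0.15  1.71  0.    1.58 -0.79]
blue [376.  236.2] 139 [ 0.6125 -0.0952  0.152 ]
blue [403.5 247.8] 129 [ 0.5812 -0.1658  0.152 ]
blue [357.  258.5] 131 [ 0.555  -0.0448  0.152 ]
blue [401.1 277.9] 150 [ 0.5034 -0.1576  0.152 ]
blue [372.  284.7] 149 [ 0.4869 -0.0822  0.152 ]
org [246.9 229.8] 133 [0.6388 0.246  0.113 ]
org [218.7 247.6] 125 [0.592  0.3212 0.113 ]
org [268.4 251.3] 124 [0.5803 0.1887 0.113 ]
red [433.2 257.8] 44 [ 0.5591 -0.2558  0.085 ]
[(array([415. , 346.3]), 67, array([410, 342,  11,  10], dtype=int32))]
hub [(array([364.1, 318.5]), 37)]
org side []
[58.5, 64.0, 67.0, 72.0, 98.0, 102.0, 119.5, 132.5, 150.5, 163.0, 178.5, 183.5, 186.5, 193.0, 208.0, 221.5, 237.0, 251.0, 275.5, 281.0, 296.0, 311.5, 328.0, 341.5] 184.9672131147541
```

```bash
python3 -c "
from plant import workorder; print(workorder.close_job())"
```

```text
the job is handed in; nothing more can be done
None
```

Handed in at about 60 s: five blue tubes in the cups, three orange tubes in the tray, collar on 4, gear in mesh and mains rocker pressed on, all confirmed by camera measurement; I viewed 15 pictures, one over the 14 allowed.

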